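# Fetch the test gauge from behind the containers

## Task

The pressure test gauge lies at the back of the service tray, hemmed in by a spray can, a square bottle and a round canister: first stand those three on the black rubber side mat. Then lay the gauge, dial up, in the middle of the empty compartment of the white job tray beside the regulator, and after that stand each container back upright in the very place on the service tray that it came from. Set things down, do not drop them, and leave the tin, the small pot and the regulator where they are.

Things in the scene. Friction and masses are not known exactly. Their poses are not given: they have to be found in the camera images.
- service_tray: Fixed grey tray, dark liner, outside 166 x 216 mm (x, y), rim 16 mm high, floor top 5 mm above the bench. Origin on the bench under the gauge's place; x points away from the robot, to the far rim (56 mm off). Containers' places (pale rings; any container on any place) are 64 mm from the origin to -x, +y and -y; tin and pot stand in the front corners, 70 mm to -x and 72 mm to either side.
- side_mat: Fixed flat black ribbed rubber mat 280 x 150 mm, 3 mm thick, empty, on the bench left or right of the service tray. Origin at the centre of its underside, x along its 280 mm length. It takes the three containers in a row along x, 90 mm apart.
- job_tray: Fixed white tray with 20 mm rim, 4 mm walls and 4 mm floor, on the other side of the service tray, divided in two. Origin on the bench under the centre of the empty compartment (140 mm along x by 150 mm along y inside); the other compartment, beyond a 16 mm high divider 70 mm to +x, holds the regulator. x points away from the robot.
- spray_can: Loose bare metal aerosol can, 54 mm diameter, 130 mm high with its white top cap (31 mm wide); straight wall up to 104 mm. Stands upright. Origin at the centre of its underside, z up. About 0.2 kg.
- square_bottle: Loose white plastic bottle of square section 50 x 50 mm (rounded upright edges), flat sides up to 98 mm, then a narrow neck with grey pointed cap, 128 mm high in all. Stands upright. Origin at the centre of its underside, x and y square to its sides, z up. About 0.25 kg.
- canister: Loose round grey plastic canister 55 mm diameter, 119 mm high, with a black ribbed screw lid 58 to 60 mm in diameter on the top 19 mm (above 100 mm). Stands upright. Origin at the centre of its underside, z up. About 0.2 kg.
- gauge: Loose round pressure gauge lying dial up: black rubber case 56 mm in diameter, straight sides to 27 mm, 34 mm high over the white dial; a brass connector 15 mm thick sticks out to 45 mm from the centre along +x, 15 mm up, at the start towards the far rim. Containers stand 5 to 15 mm from its sides. Origin at the centre of its underside, z up out of the dial. 0.18 kg.
- tin: Loose low round steel tin, 50 mm diameter, 22 mm high, in a front corner of the service tray. To be left alone. Origin at the centre of its underside.
- pot: Loose low open square grey pot with small fittings in it, 44 x 44 mm, 28 mm high, in the other front corner of the service tray. To be left alone. Origin at the centre of its underside.
- first_stage: Loose metal regulator with a yoke clamp and black knob, lying in the far compartment of the job tray, about 52 x 106 mm and 40 mm high. To be left alone. Origin under its body, y along its length (knob to -y).
Not all that is in view belongs to the job. What is shaped like the square_bottle but purple or yellow is not meant.

How it is judged:
On the way, in this order (a step that is already met when the one before it is completed fails the run):
1. the can, the bottle and the canister all stand upright on the side mat, let go (x of spray_can in the frame of side_mat between -0.14 and 0.14 m and y of spray_can in the frame of side_mat between -0.075 and 0.075 m and z of each of spray_can, square_bottle, canister in the frame of side_mat below 0.01 m and angle between each of spray_can, square_bottle, canister's own z axis and vertical below 0.1 rad and contact force between the fingers and spray_can below 0.1 N and x of square_bottle in the frame of side_mat between -0.14 and 0.14 m and y of square_bottle in the frame of side_mat between -0.075 and 0.075 m and contact force between the fingers and square_bottle below 0.1 N and x of canister in the frame of side_mat between -0.14 and 0.14 m and y of canister in the frame of side_mat between -0.075 and 0.075 m and contact force between the fingers and canister below 0.1 N), for 0.2 s.
2. the gauge lies dial up in the middle of the job tray's empty compartment, let go (horizontal distance between gauge and job_tray below 0.02 m and z of gauge in the frame of job_tray below 0.01 m and angle between gauge's own z axis and vertical below 0.1 rad and contact force between the fingers and gauge below 0.1 N), for 0.2 s.
At the end, for the whole second after the job is handed in: Each of the three containers stands upright (within 0.1 rad) within 15 mm of where it stood at the start; the gauge lies dial up (within 0.1 rad) on the floor of the job tray's empty compartment, its centre within 20 mm of the compartment's centre; all four are let go and at rest (distance of each of spray_can, square_bottle, canister from where it was at the start of the episode below 0.015 m and angle between each of spray_can, square_bottle, canister, gauge's own z axis and vertical below 0.1 rad and horizontal distance between gauge and job_tray below 0.02 m and z of gauge in the frame of job_tray below 0.01 m and linear speed of each of spray_can, square_bottle, canister, gauge below 0.02 m/s and angular speed of each of spray_can, square_bottle, canister, gauge below 0.2 rad/s); the robot touches nothing.
It fails at once if a container or the gauge falls or is dropped (faster than 0.7 m/s while not held, as after a fall of 25 mm) ((linear speed of spray_can above 0.7 m/s and contact force between the fingers and spray_can below 0.1 N) or (linear speed of square_bottle above 0.7 m/s and contact force between the fingers and square_bottle below 0.1 N) or (linear speed of canister above 0.7 m/s and contact force between the fingers and canister below 0.1 N) or (linear speed of gauge above 0.7 m/s and contact force between the fingers and gauge below 0.1 N)).
It fails at once if a container or the gauge is tipped over (beyond 0.7 rad) (angle between any of spray_can, square_bottle, canister, gauge's own z axis and vertical above 0.7 rad).
It fails at once if the tin, the pot or the regulator is shifted by more than 20 mm (distance of any of tin, pot, first_stage from where it was at the start of the episode above 0.02 m).
It also fails if it takes over 134 s, if anything falls off the work surface, if the arm or the gripper's body presses on something with over 40 N, if the wrist force passes 120 N, or if a joint passes its speed limit or range.

## Robot

A 6-joint arm with a two-finger parallel gripper is mounted at the origin on the work surface. World frame = base frame: x ahead of the robot, y to its left, z up, the work surface at z = 0. Lengths are in m, angles in rad, forces in N, time in s.
With the tool pointing down it reaches from about 0.35 to 0.775 m from the base axis. Payload 7.3 kg.
Tool frame: the origin (TCP) lies on the centre line of the jaws, within the pads' length; the fingertips stand 11 mm ahead of it and the grasp point (between the pads) lies 8 mm behind it; z points along the fingers, y is the direction in which the jaws open and shut (so a half turn about z gives the same grasp; the last joint's range is limited). The gripper opens to 92 mm and grips with 3 to 60 N. Pads are 19 mm wide; open, the fingers measure 130 mm over their backs; the gripper's body (75 mm by 190 mm) begins 47 mm behind the grasp point.
Start: joints at [-0.146, 0.342, 1.524, -0, 1.275, -0.146], TCP at [0.525, 0, 0.216] pointing down, gripper open.
Joint ranges: [-2.53, 2.53], [-0.77, 2.02], [0.04, 2.7], [-1, 4.14], [0.28, 2.66], [-3.11, 3.11]. Speed limits (rad/s): [2.57, 2.57, 3.14, 3.14, 3.14, 3.14].

## Interface

Orientations are given as [roll, pitch, yaw] about the fixed x, y, z axes, in that order (R = Rz(yaw) Ry(pitch) Rx(roll)).
In Python, from cell import robot gives the robot as it stands.
- The arm moves only by the tool jog_arm, never from a script. Its argument "deltas" is one flat list of numbers, 6 for each row, row after row: the shift along the world's x, y, z in units of 0.1 m (1.0 is 0.1 m), then the turn, a rotation vector about the world's x, y, z in units of 90 degrees (1.0 is 90 degrees). A call has 1 to 5 rows; each row is the pose to reach, as a shift and turn from the pose commanded when the call began; what a row does not reach only later rows make up. A row lasts 1/12 s, in which the tool goes at most 41.7 mm and 7.16 degrees, less where a joint would pass 70% of its speed; a pose out of reach is approached as far as the arm can. A call with a number of a shift or a turn outside -1 to 1 is refused whole. A call with a gripper value outside its range is refused whole. "claw" is the opening, from 0 (shut) to 1 (fully open), set as the call begins (left out, the last holds). The fingers move at their own pace and stop on an object; "newtons" is the grip in N (left out, the last holds). Time passes only in rows, so rows that repeat a pose let the fingers close. It gives the time, the measured TCP pose, the force and the opening at its end, in the units of the state.
- robot.observe(): the state, without advancing time (a new reading comes with each control period).
- robot.read_camera(name): name is "scene" or "side" or "wrist"; returns the picture (420x560x3 uint8, red, green, blue); there is no depth.
- robot.camera_params(name): a dict with "fx", "fy", "cx", "cy" (pixels), "R" (3x3) and "t" (3): a world point X has camera coordinates R X + t. Camera axes: x right, y down, z forward; pixel columns grow to the right and rows downward; lengths in m; the calibration is good to about 2 mm. A picture is of the moment at which its call begins: read the wrist's pose just before it. camera_params takes no time and is no camera call; for the wrist camera it gives the pose at the moment of the call.
- robot.hand_in(): hands the job in, once; it reports no verdict.
The state is a dict: "time": time; "qpos": joint angles; "qvel": joint speeds; "joint_efforts": joint torques, N m; "tool_pos": TCP position; "tool_rot": TCP orientation; "contact_force": force on the tool from outside, world axes, zero at the start; "torque": the same for the moment, N m; "opening": finger opening in m.
Only numpy, scipy, OpenCV 4.12 (cv2) and the standard library are available. Lean on these libraries where they do the work, as an engineer would, in place of code of your own. Each camera call takes 0.05 s, during which the arm holds its last target. There are 200 camera calls.

## Working session

There is one attempt and no reset: what is moved stays moved. The work goes in short steps, Python scripts to look and compute and a tool call to move; the robot and the scene stay as the last step left them, time stands still between calls to the robot, and variables do not carry over. Pictures are saved under pics/ and viewed, about 12 in all and at most 16, crops included, and the job is handed in when it is done.

Besides the shell and the picture viewer there is one more tool, called after ">>>" by a JSON object that holds its "fn" and its "kwargs". jog_arm: Moves the arm, as the interface text tells. Its arguments: {"type":"object","properties":{"deltas":{"type":"array","items":{"type":"number"}},"claw":{"type":"number"},"newtons":{"type":"number"}},"required":["deltas"]}

```bash
ls; mkdir -p pics
cat > h.py <<'E'
import numpy as np, cv2
from cell import robot
def snap(cam,name):
    p=robot.camera_params(cam); im=robot.read_camera(cam)
    cv2.imwrite(f'pics/{name}.png',cv2.cvtColor(im,cv2.COLOR_RGB2BGR)); np.savez(f'pics/{name}.npz',**p); return im,p
def ray(p,u,v,z):
    R=np.array(p['R']);t=np.array(p['t']);c=-R.T@t
    d=R.T@np.array([(u-p['cx'])/p['fx'],(v-p['cy'])/p['fy'],1]); return c+d*(z-c[2])/d[2]
def proj(p,X):
    q=np.array(p['R'])@np.array(X)+np.array(p['t']); return p['fx']*q[0]/q[2]+p['cx'],p['fy']*q[1]/q[2]+p['cy']
E
python3 - <<'E'
from h import *
a,p=snap('scene','scene0'); b,q=snap('side','side0'); snap('wrist','wrist0')
for x in(p,q): print(-np.array(x['R']).T@x['t'])
print(robot.observe())
E
```

```text
pics
[1.01988942 0.4013284  0.71798333]
[-0.0286249  -0.48570875  0.62833472]
{'time': 0.15, 'qpos': array([-1.45973588e-01,  3.42570521e-01,  1.52475629e+00,  9.61117352e-06,
        1.27540729e+00, -1.46022858e-01]), 'qvel': array([-0.00148577, -0.00221796, -0.00395412, -0.00032222,  0.00145572,
        0.00054389]), 'joint_efforts': array([ 7.52666965e-04, -4.31470585e+01, -2.44352603e+01,  7.18239485e-02,
        5.38185902e-02, -1.32920518e-04]), 'tool_pos': array([5.24699961e-01, 8.32901752e-05, 2.15714969e-01]), 'tool_rot': array([-3.14046469e+00, -1.75179199e-04,  1.57084270e+00]), 'contact_force': array([ 0.41120589,  0.00810464, -0.49425217]), 'torque': array([-0.02102084, -0.02493203,  0.01584912]), 'opening': 0.09168800562604046}
```

View pics/scene0.png

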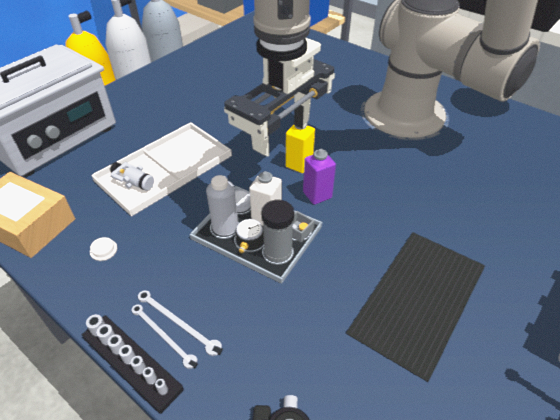

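View pics/side0.png

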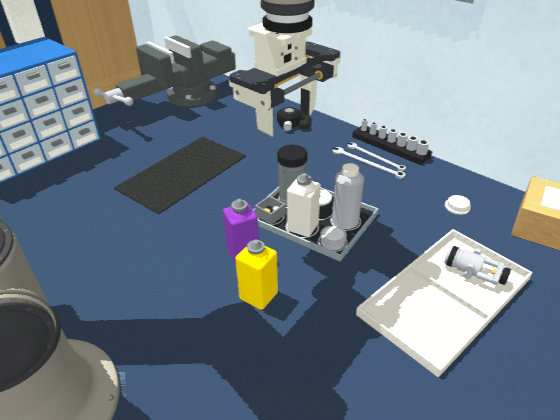

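View pics/wrist0.png

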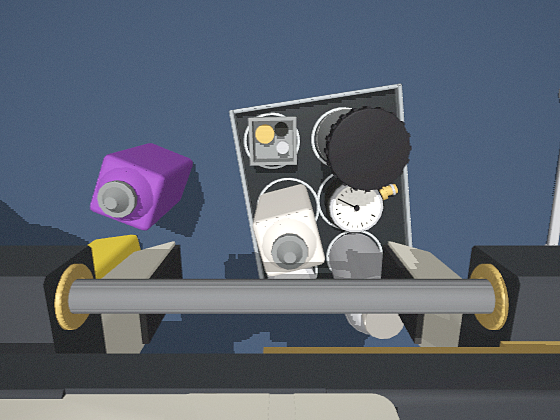

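The target bottle is the white one: scene (265,197), side (303,205), wrist (290,235). The purple one (scene 319,177) and the yellow one (scene 300,148) are decoys. The mat is on the +y side, the job tray on the -y side.

Run:
```python
from h import *
P={k:dict(np.load(f'pics/{k}.npz')) for k in('scene0','side0','wrist0')}
print('wristcam',-P['wrist0']['R'].T@P['wrist0']['t'],P['wrist0']['R'][2],P['wrist0']['fx'])
def quad(k,mask,z,seed):
    n,l=cv2.connectedComponents(mask); m=(l==l[seed[1],seed[0]]).astype(np.uint8)
    m=cv2.morphologyEx(m,cv2.MORPH_CLOSE,np.ones((9,9)))
    c=max(cv2.findContours(m,0,2)[0],key=cv2.contourArea); h=cv2.convexHull(c)
    q=cv2.approxPolyDP(h,0.03*cv2.arcLength(h,True),True)[:,0]
    print(k,cv2.contourArea(c)); 
    for a in q: print(a,ray(P[k],*a,z).round(4)[:2])
for k,s in(('scene0',(415,300)),('side0',(180,175))):
    im=cv2.imread(f'pics/{k}.png'); quad(k,((im.max(2)<50)&(im[...,0].astype(int)-im[...,2]<14)).astype(np.uint8),.003,s)
for k,s in(('scene0',(185,155)),('side0',(400,310))):
    im=cv2.imread(f'pics/{k}.png'); quad(k,((im.min(2)>110)).astype(np.uint8),.02,s)
for k,pts in(('wrist0',[(232,111),(402,86)]),('scene0',[(192,236),(283,274),(321,227)]),('side0',[(379,213),(337,252)])):
    for a in pts: print(k,a,ray(P[k],*a,.016)[:2].round(4))
im=cv2.imread('pics/wrist0.png')[70:350,210:430]; cv2.imwrite('pics/c1.png',cv2.resize(im,None,fx=2.1,fy=2.1,interpolation=2))
```

```text
wristcam [0.52422434 0.07013391 0.38496634] [-0.00187761 -0.2603094  -0.96552343] 372.0134717535048
scene0 233320.0
[559   0] [-1.0093  0.0964]
[559 419] [0.5643 0.5687]
[  0 419] [ 1.0981 -0.0818]
[0 0] [ 0.3087 -1.563 ]
side0 234221.0
[559   0] [2.4589 0.0874]
[559 419] [ 0.4561 -0.55  ]
[  0 419] [-0.0468  0.0186]
[0 0] [0.8353 2.0164]
scene0 6250.0
[231 152] [ 0.431  -0.2302]
[132 216] [ 0.7133 -0.2468]
[ 91 175] [ 0.6915 -0.4215]
[189 122] [ 0.4109 -0.3975]
side0 13228.5
[454 229] [ 0.7038 -0.2721]
[532 272] [ 0.6876 -0.4255]
[436 376] [ 0.3936 -0.3972]
[356 309] [ 0.4182 -0.2429]
wrist0 (232, 111) [0.4763 0.0657]
wrist0 (402, 86) [0.6377 0.0884]
scene0 (192, 236) [ 0.67   -0.1126]
scene0 (283, 274) [0.6269 0.0876]
scene0 (321, 227) [0.4869 0.0742]
side0 (379, 213) [ 0.6546 -0.1348]
side0 (337, 252) [ 0.5078 -0.1387]
```

>>> {"fn": "jog_arm", "kwargs": {"deltas": [0.1,-0.3,0.3,0,0,0,0.2,-0.6,0.6,0,0,0,0.2,-0.9,1,0,0,0,0.2,-1,1,0,0,0,0.2,-1,1,0,0,0]}}

```text
time: 0.57
tool_pos: [0.5461, -0.1035, 0.319]
tool_rot: [3.136, 0.003, 1.567]
contact_force: [0.4, -0.1, -1.0]
opening: 0.0919
```

Run:
```python
from h import *
im,p=snap('wrist','w1'); print(robot.observe()['tool_pos'],-p['R'].T@p['t'])
```

```text
[ 0.54533533 -0.10149466  0.31691848] [ 0.54482293 -0.03289563  0.48813325]
```

View pics/w1.png

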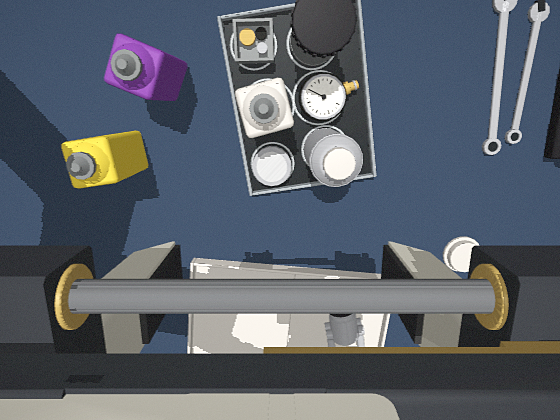

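The wrist view shows tray corners at (219,16), (249,194), (376,177). It also shows the bottle cap at (265,107), the gauge dial at (321,97), the can cap at (340,163), the canister lid at about (324,22), the tin at (272,164) and the pot at (253,42).

Run:
```python
from h import *
P=dict(np.load('pics/w1.npz')); W=dict(np.load('pics/wrist0.npz'))
g=lambda p,u,v,z:ray(p,u,v,z)[:2]
BL=g(P,249,194,.016);BR=g(P,376,177,.016);TL=g(P,219,16,.016);TR0=g(W,402,86,.016);TL0=g(W,232,111,.016)
print('corners',BL,BR,TL,TL0,TR0,np.linalg.norm(BR-BL),np.linalg.norm(TL-BL))
# subpixel dial, cap
for n,a in dict(cap=(265,107,.133),capcan=(340,163,.135),gauge=(321,97,.039),gaugebrass=(352,87,.02),tin=(272,164,.027),pot=(253,42,.033),can_lid=(324,22,.124)).items(): print(n,g(P,*a).round(4))
print('W: canlid',g(W,369,147,.124),'gauge',g(W,356,208,.039),'bottlecap',g(W,290,251,.133))
ex=(BR-BL)/np.linalg.norm(BR-BL); ey=np.array([-ex[1],ex[0]]); 
c=(TL+BR)/2 ; c2=(TR0+BL)/2
for yaw in [np.arctan2(ex[1],ex[0]),np.arctan2(*( (BL-TL)*[1,1])[[0,1]]), np.arctan2((TR0-TL0)[1],(TR0-TL0)[0])]: print('yaw',yaw)
yaw=np.arctan2(ex[1],ex[0])
for c in(c,c2):
  o=c+ex*(83-56)/1000; print('origin',o,'-x',o-.064*ex,'+y',o+.064*ey,'-y',o-.064*ey)
# mat: enlarge crop of scene ; threshold on blue-red diff
im=cv2.imread('pics/scene0.png').astype(int)
for uv in((415,300),(340,330),(480,230)): print(im[uv[1],uv[0]])
im=cv2.imread('pics/side0.png').astype(int)
for uv in((180,175),(130,220)): print(im[uv[1],uv[0]])
```

```text
corners [ 0.50465856 -0.14471045] [ 0.66894451 -0.12308389] [0.47577769 0.06633358] [0.47629597 0.06571067] [0.63766054 0.08843134] 0.16570328966168332 0.2130110058837096
cap [ 0.5316 -0.0347]
capcan [ 0.6024 -0.0866]
gauge [ 0.5932 -0.0242]
gaugebrass [ 0.6322 -0.0125]
tin [ 0.5353 -0.1039]
pot [0.5154 0.0359]
can_lid [0.5851 0.0385]
W: canlid [0.58487245 0.04264026] gauge [ 0.59563093 -0.02468944] bottlecap [ 0.53006715 -0.03122123]
yaw 0.13088720085316938
yaw 3.0055898361514988
yaw 0.13988376331212882
origin [ 0.59913015 -0.02485128] -x [ 0.53567758 -0.03320416] +y [0.59077727 0.0386013 ] -y [ 0.60748304 -0.08830386]
origin [ 0.5979286  -0.02461568] -x [ 0.53447603 -0.03296857] +y [0.58957572 0.03883689] -y [ 0.60628149 -0.08806826]
[65 68 67]
[140 106  87]
[131 101  77]
[68 67 69]
[125  95  69]
```

Run:
```python
from h import *
def quad(k,im,z,seed,f):
    P=dict(np.load(f'pics/{k}.npz'));m=cv2.morphologyEx(f.astype(np.uint8),cv2.MORPH_CLOSE,np.ones((5,5)))
    m=cv2.morphologyEx(m,cv2.MORPH_OPEN,np.ones((3,3)))
    n,l=cv2.connectedComponents(m); m=(l==l[seed[1],seed[0]]).astype(np.uint8)
    c=max(cv2.findContours(m,0,2)[0],key=cv2.contourArea); h=cv2.convexHull(c)
    q=cv2.approxPolyDP(h,0.03*cv2.arcLength(h,True),True)[:,0]
    w=np.array([ray(P,*a,z)[:2] for a in q]); print(k,cv2.contourArea(c),q.tolist(),w.round(4).tolist())
    if len(q)==4: print('  centre',w.mean(0),'sides',np.linalg.norm(w-np.roll(w,-1,0),axis=1))
    return c
for k,s in(('scene0',(415,300)),('side0',(180,175))):
    im=cv2.imread(f'pics/{k}.png').astype(int); quad(k,im,.003,s,(im.max(2)<95)&(im[...,0]-im[...,2]<22))
im=cv2.imread('pics/w1.png').astype(int)
m=np.zeros(im.shape[:2],bool); m[70:145,232:300]=True
c=quad('w1',im,.103,(245,110),m&(im.min(2)>110)&(im[...,2]-im[...,0]>=0)); print(cv2.minAreaRect(c))
o=cv2.imread('pics/w1.png')[0:200,200:400]; cv2.imwrite('pics/c2.png',cv2.resize(o,None,fx=3,fy=3,interpolation=2))
```

```text
scene0 10789.5 [[412, 233], [483, 265], [428, 380], [347, 333]] [[0.3727, 0.2222], [0.3597, 0.3669], [0.6338, 0.3896], [0.6462, 0.2444]]
  centre [0.50309607 0.30577223] sides [0.14524521 0.27507395 0.14578617 0.27441195]
side0 4348.5 [[243, 154], [159, 213], [115, 189], [201, 137]] [[0.644, 0.2452], [0.3693, 0.2154], [0.3566, 0.357], [0.6302, 0.3844]]
  centre [0.50002338 0.30048733] sides [0.27627496 0.14221899 0.27500755 0.13986208]
w1 2488.5 [[281, 78], [293, 100], [293, 124], [249, 137], [235, 91]] [[0.5466, -0.0074], [0.5584, -0.0282], [0.5585, -0.0516], [0.5137, -0.0644], [0.5011, -0.0194]]
((266.4161376953125, 106.84347534179688), (51.69190216064453, 54.888946533203125), 74.35774993896484)
```

View pics/c2.png

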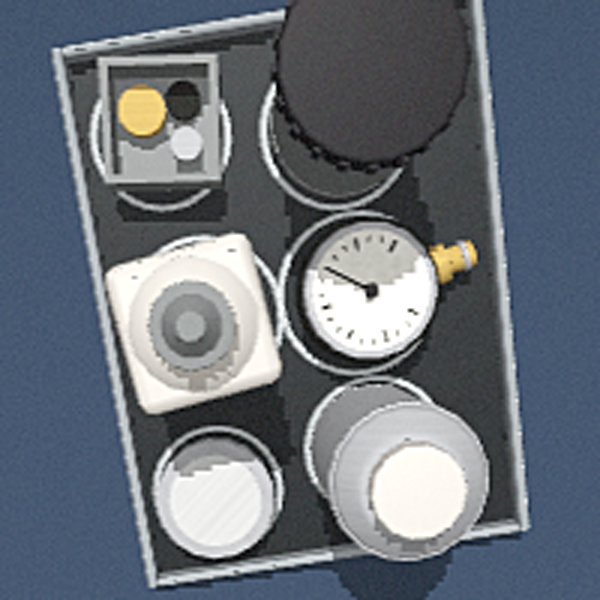

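The crop confirms the white bottle, turned about +0.245 rad. The round containers are on the tray yaw of about 0.135. I'll start with the canister.

>>> {"fn": "jog_arm", "kwargs": {"deltas": [0.1,0.3,-0.2,0,0,0.03,0.2,0.6,-0.4,0,0,0.06,0.3,0.8,-0.6,0,0,0.086,0.41,1,-0.8,0,0,0.086,0.41,1,-1,0,0,0.086], "claw": 1}}

```text
time: 1.03
tool_pos: [0.586, 0.005, 0.2135]
tool_rot: [-3.14, -0.003, 1.71]
contact_force: [-0.8, -0.5, -0.1]
opening: 0.0916
```

>>> {"fn": "jog_arm", "kwargs": {"deltas": [0,0.2,-0.2,0,0,0,0,0.4,-0.4,0,0,0,0,0.4,-0.5,0,0,0,0,0.4,-0.5,0,0,0,0,0.4,-0.5,0,0,0]}}

```text
time: 1.45
tool_pos: [0.5853, 0.0404, 0.1654]
tool_rot: [-3.139, -0.0, 1.707]
contact_force: [0.7, -0.2, 0.1]
opening: 0.0918
```

Run:
```python
from h import *
a,p=snap('scene','s2'); b,q=snap('side','d2'); print(robot.observe()['tool_pos'],robot.observe()['tool_rot'])
cv2.imwrite('pics/m2.png',np.hstack([cv2.resize(i[100:300,c:c+200],None,fx=2,fy=2) for i,c in((a[...,::-1],170),(b[...,::-1],200))]))
```

```text
[0.58642553 0.03960211 0.16708801] [3.14020083e+00 4.21581945e-04 1.70546518e+00]
```

View pics/m2.png

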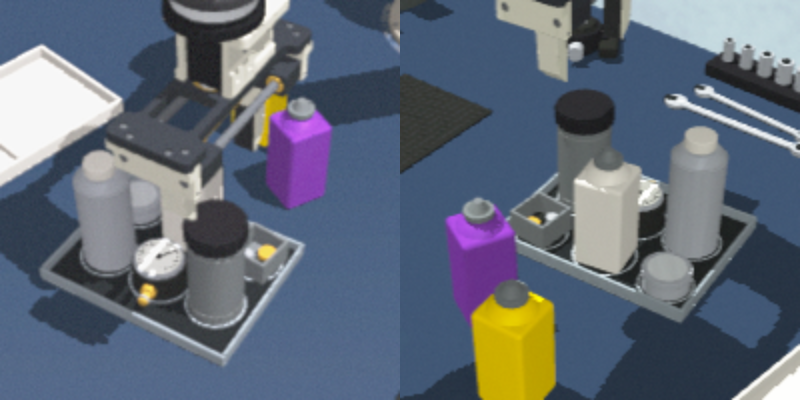

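Run:
```python
from h import *
for k,c in(('scene',170),('side',200)):
    p=robot.camera_params(k)
    for X in((.586,.04,.166),(.586-.06,.04,.155),(.586+.06,.04,.155),(.586,.04,.124),(.585,.04,.005)): u,v=proj(p,X); print(k,X,round((u-c)*2),round((v-100)*2),'+400' if k=='side' else '')
s=robot.observe();print(s['time'],s['tool_pos'],s['qpos'])
snap('wrist','w2')
```

```text
scene (0.586, 0.04, 0.166) 213 187 
scene (0.526, 0.04, 0.155) 256 159 
scene (0.6459999999999999, 0.04, 0.155) 168 235 
scene (0.586, 0.04, 0.124) 214 220 
scene (0.585, 0.04, 0.005) 215 303 
side (0.586, 0.04, 0.166) 183 64 +400
side (0.526, 0.04, 0.155) 141 99 +400
side (0.6459999999999999, 0.04, 0.155) 222 51 +400
side (0.586, 0.04, 0.124) 183 101 +400
side (0.585, 0.04, 0.005) 182 197 +400
1.55 [0.58642553 0.03960211 0.16708801] [-6.28455569e-02  4.96069908e-01  1.42053040e+00 -1.49166910e-04
  1.22354486e+00 -1.97464042e-01]
```

View pics/w2.png

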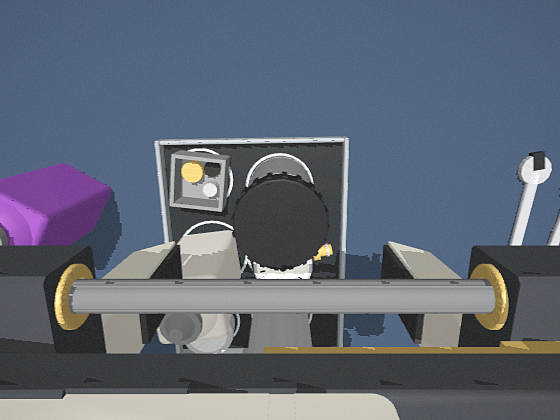

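The projections agree with the views. The wrist shows the lid centred at about (281,222), between the open fingers. Now I'll lower the arm.

>>> {"fn": "jog_arm", "kwargs": {"deltas": [0,0,-0.25,0,0,0,0,0,-0.5,0,0,0,0,0,-0.75,0,0,0,0,0,-0.94,0,0,0,0,0,-0.94,0,0,0]}}

```text
time: 2.02
tool_pos: [0.584, 0.0394, 0.0693]
tool_rot: [-3.136, -0.001, 1.705]
contact_force: [-0.8, 0.1, -0.1]
opening: 0.092
```

>>> {"fn": "jog_arm", "kwargs": {"deltas": [0,0,0,0,0,0,0,0,0,0,0,0,0,0,0,0,0,0,0,0,0,0,0,0,0,0,0,0,0,0], "claw": 0.5, "newtons": 15}}

```text
time: 2.43
tool_pos: [0.5867, 0.04, 0.0735]
tool_rot: [3.139, 0.0, 1.706]
contact_force: [-0.6, -0.2, 0.2]
opening: 0.0629
```

>>> {"fn": "jog_arm", "kwargs": {"deltas": [0,0,0,0,0,0,0,0,0,0,0,0,0,0,0,0,0,0,0,0,0,0,0,0,0,0,0,0,0,0], "claw": 0.4, "newtons": 20}}

```text
time: 2.85
tool_pos: [0.5863, 0.04, 0.073]
tool_rot: [3.14, 0.0, 1.706]
contact_force: [-1.8, -0.4, 5.6]
opening: 0.057
```

>>> {"fn": "jog_arm", "kwargs": {"deltas": [0,0,0,0,0,0,0,0,0,0,0,0,0,0,0.05,0,0,0,0,0,0.15,0,0,0,0,0,0.3,0,0,0]}}

```text
time: 3.27
tool_pos: [0.5848, 0.0401, 0.1014]
tool_rot: [-3.138, -0.001, 1.706]
contact_force: [-0.4, -0.2, -2.4]
opening: 0.0575
```

>>> {"fn": "jog_arm", "kwargs": {"deltas": [0,0.15,0.2,0,0,0,0.02,0.4,0.3,0,0,0,0.04,0.65,0.3,0,0,0,0.06,0.85,0.3,0,0,0,0.08,1,0.3,0,0,0]}}

```text
time: 3.68
tool_pos: [0.5939, 0.1418, 0.1328]
tool_rot: [3.141, -0.0, 1.707]
contact_force: [0.3, -0.6, -2.3]
opening: 0.0574
```

>>> {"fn": "jog_arm", "kwargs": {"deltas": [0,0.3,0,0,0,0,0,0.7,0,0,0,0,0,1,0,0,0,0,0,1,0,0,0,0,0,1,0,0,0,0]}}

```text
time: 4.1
tool_pos: [0.5934, 0.2416, 0.1318]
tool_rot: [-3.141, 0.0, 1.709]
contact_force: [0.5, -0.4, -3.1]
opening: 0.0576
```

>>> {"fn": "jog_arm", "kwargs": {"deltas": [0,0.2,0,0,0,0,0,0.46,0,0,0,0,0,0.46,-0.2,0,0,0,0,0.46,-0.4,0,0,0,0,0.46,-0.5,0,0,0]}}

```text
time: 4.52
tool_pos: [0.5929, 0.2846, 0.0797]
tool_rot: [-3.138, 0.001, 1.705]
contact_force: [-0.7, -0.3, -3.7]
opening: 0.0577
```

Run:
```python
from h import *
a,p=snap('scene','s3'); b,q=snap('side','d3'); print(robot.observe()['tool_pos'],robot.observe()['tool_rot'])
cv2.imwrite('pics/m3.png',np.hstack([cv2.resize(a[150:400,260:510,::-1],(500,500)),cv2.resize(b[20:270,90:340,::-1],(500,500))])[:, :1000][::,::][:,:].copy() if 0 else cv2.resize(np.hstack([a[150:400,260:510,::-1],b[20:270,90:340,::-1]]),(800,400)))
```

```text
[0.59275589 0.28430799 0.07981908] [-3.13640114e+00  1.44084633e-03  1.70472104e+00]
```

View pics/m3.png

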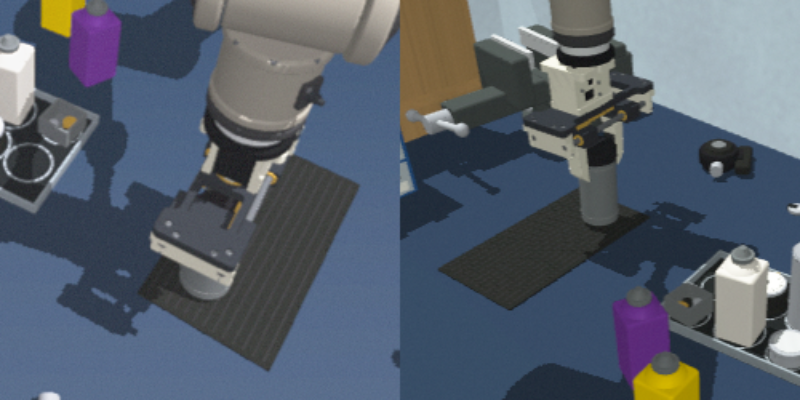

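The canister is held upright about 1 cm over the mat, inside its outline. I'll lower it and release.

>>> {"fn": "jog_arm", "kwargs": {"deltas": [0,0,-0.04,0,0,0,0,0,-0.08,0,0,0,0,0,-0.11,0,0,0,0,0,-0.115,0,0,0,0,0,-0.115,0,0,0]}}

```text
time: 5.03
tool_pos: [0.5947, 0.2862, 0.0719]
tool_rot: [3.139, -0.0, 1.706]
contact_force: [0.9, -0.9, 1.0]
opening: 0.0576
```

>>> {"fn": "jog_arm", "kwargs": {"deltas": [0,0,0,0,0,0,0,0,0,0,0,0,0,0,0,0,0,0,0,0,0,0,0,0,0,0,0,0,0,0], "claw": 1}}

```text
time: 5.45
tool_pos: [0.594, 0.286, 0.0707]
tool_rot: [3.142, 0.0, 1.706]
contact_force: [-0.8, -0.1, -0.8]
opening: 0.0862
```

>>> {"fn": "jog_arm", "kwargs": {"deltas": [0,0,0,0,0,0,0,0,0.2,0,0,0,0,0,0.5,0,0,0,0,0,0.9,0,0,0,0,0,1,0,0,0]}}

```text
time: 5.87
tool_pos: [0.5964, 0.2869, 0.1773]
tool_rot: [3.132, -0.002, 1.706]
contact_force: [1.5, 0.6, 1.6]
opening: 0.092
```

>>> {"fn": "jog_arm", "kwargs": {"deltas": [-0.05,-0.2,0.1,0,0,0.02,-0.1,-0.5,0.1,0,0,0.04,-0.2,-0.9,0.1,0,0,0.06,-0.3,-1,0.1,0,0,0.07,-0.3,-1,0.1,0,0,0.07]}}

```text
time: 6.28
tool_pos: [0.5629, 0.1833, 0.1812]
tool_rot: [-3.141, 0.001, 1.814]
contact_force: [0.3, 0.3, -1.3]
opening: 0.0914
```

>>> {"fn": "jog_arm", "kwargs": {"deltas": [-0.1,-0.35,0,0,0,0,-0.2,-0.7,0,0,0,0,-0.33,-1,0,0,0,0,-0.33,-1,0,0,0,0,-0.33,-1,0,0,0,0]}}

```text
time: 6.7
tool_pos: [0.5314, 0.0855, 0.1812]
tool_rot: [3.14, -0.0, 1.813]
contact_force: [0.2, -0.2, 0.6]
opening: 0.092
```

>>> {"fn": "jog_arm", "kwargs": {"deltas": [0,-0.35,0,0,0,0,0,-0.7,0,0,0,0,0,-1,0,0,0,0,0,-1,0,0,0,0,0,-1,0,0,0,0]}}

```text
time: 7.12
tool_pos: [0.532, -0.0139, 0.1807]
tool_rot: [3.141, -0.0, 1.814]
contact_force: [0.1, 0.5, 0.3]
opening: 0.0919
```

>>> {"fn": "jog_arm", "kwargs": {"deltas": [0,-0.2,0,0,0,0,0,-0.2,-0.1,0,0,0,0,-0.2,-0.2,0,0,0,0,-0.2,-0.2,0,0,0,0,-0.2,-0.2,0,0,0]}}

```text
time: 7.53
tool_pos: [0.5305, -0.0324, 0.1596]
tool_rot: [-3.14, -0.002, 1.817]
contact_force: [0.0, -1.1, 1.0]
opening: 0.0919
```

Run:
```python
from h import *
a,p=snap('wrist','w4'); b,q=snap('scene','s4'); print(robot.observe()['tool_pos'],robot.observe()['tool_rot'])
cv2.imwrite('pics/m4.png',np.hstack([a[...,::-1][:300,100:500],cv2.resize(b[140:290,200:400,::-1],(400,300))]))
X=(.531,-.034,.133);print(proj(p,X))
```

```text
[ 0.53112697 -0.03295643  0.1606645 ] [-3.14155624e+00 -3.20647423e-04  1.81697855e+00]
(np.float64(282.68482912342074), np.float64(239.52665062674237))
```

View pics/m4.png

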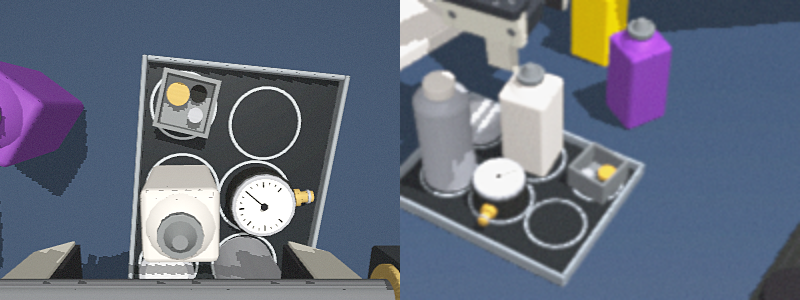

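The wrist view shows the bottle square to the jaws, with its cap at (280,243) against a predicted (283,240). The fingers straddle it, so I'll lower and grip.

>>> {"fn": "jog_arm", "kwargs": {"deltas": [0,0,-0.25,0,0,0,0,0,-0.5,0,0,0,0,0,-0.7,0,0,0,0,0,-0.785,0,0,0,0,0,-0.785,0,0,0]}}

```text
time: 8.05
tool_pos: [0.53, -0.0334, 0.0808]
tool_rot: [-3.139, -0.002, 1.816]
contact_force: [-0.5, 0.0, -0.2]
opening: 0.092
```

>>> {"fn": "jog_arm", "kwargs": {"deltas": [0,0,0,0,0,0,0,0,0,0,0,0,0,0,0,0,0,0,0,0,0,0,0,0,0,0,0,0,0,0], "claw": 0.4}}

```text
time: 8.47
tool_pos: [0.5315, -0.0341, 0.083]
tool_rot: [3.14, 0.001, 1.816]
contact_force: [-0.1, 0.8, -0.6]
opening: 0.0631
```

>>> {"fn": "jog_arm", "kwargs": {"deltas": [0,0,0,0,0,0,0,0,0,0,0,0,0,0,0,0,0,0,0,0,0,0,0,0,0,0,0,0,0,0]}}

```text
time: 8.88
tool_pos: [0.531, -0.034, 0.0825]
tool_rot: [3.141, 0.0, 1.816]
contact_force: [-0.6, 0.6, 2.6]
opening: 0.0497
```

>>> {"fn": "jog_arm", "kwargs": {"deltas": [0,0,0,0,0,0,0,0,0.05,0,0,0,0,0,0.2,0,0,0,0,0,0.4,0,0,0,0,0,0.6,0,0,0]}}

```text
time: 9.3
tool_pos: [0.5303, -0.0338, 0.1422]
tool_rot: [-3.14, -0.001, 1.816]
contact_force: [1.2, -0.2, -2.4]
opening: 0.0502
```

>>> {"fn": "jog_arm", "kwargs": {"deltas": [0,0.15,0.05,0,0,0,-0.1,0.4,0.1,0,0,0,-0.2,0.7,0.1,0,0,0,-0.32,0.9,0.1,0,0,0,-0.32,1,0.1,0,0,0]}}

```text
time: 9.72
tool_pos: [0.4964, 0.0684, 0.1519]
tool_rot: [-3.139, -0.002, 1.818]
contact_force: [0.3, 0.7, -2.4]
opening: 0.0496
```

>>> {"fn": "jog_arm", "kwargs": {"deltas": [0,0.35,0,0,0,0,0,0.7,0,0,0,0,0,1,0,0,0,0,0,1,0,0,0,0,0,1,0,0,0,0]}}

```text
time: 10.13
tool_pos: [0.4989, 0.1672, 0.1518]
tool_rot: [-3.141, 0.0, 1.819]
contact_force: [-0.4, 0.1, -2.8]
opening: 0.0497
```

>>> {"fn": "jog_arm", "kwargs": {"deltas": [0,0.35,0,0,0,0,0,0.7,0,0,0,0,0,1,0,0,0,0,0,1,0,0,0,0,0,1,0,0,0,0]}}

```text
time: 10.55
tool_pos: [0.4991, 0.266, 0.1517]
tool_rot: [-3.141, 0.001, 1.817]
contact_force: [0.6, -0.6, -2.7]
opening: 0.0499
```

>>> {"fn": "jog_arm", "kwargs": {"deltas": [0,0.3,0,0,0,0,0,0.6,-0.1,0,0,0,0,0.62,-0.3,0,0,0,0,0.62,-0.55,0,0,0,0,0.62,-0.55,0,0,0]}}

```text
time: 10.97
tool_pos: [0.4967, 0.325, 0.0924]
tool_rot: [-3.132, 0.003, 1.815]
contact_force: [-1.1, -0.9, -3.1]
opening: 0.0497
```

>>> {"fn": "jog_arm", "kwargs": {"deltas": [0,0,-0.06,0,0,0,0,0,-0.12,0,0,0,0,0,-0.165,0,0,0,0,0,-0.165,0,0,0,0,0,-0.165,0,0,0]}}

```text
time: 11.38
tool_pos: [0.4995, 0.3278, 0.0814]
tool_rot: [3.141, -0.0, 1.815]
contact_force: [0.2, 0.4, -2.6]
opening: 0.0501
```

>>> {"fn": "jog_arm", "kwargs": {"deltas": [0,0,0,0,0,0,0,0,0,0,0,0,0,0,0,0,0,0,0,0,0,0,0,0,0,0,0,0,0,0], "claw": 0.78}}

```text
time: 11.8
tool_pos: [0.4991, 0.3282, 0.0811]
tool_rot: [3.141, -0.0, 1.816]
contact_force: [0.8, 0.8, -0.0]
opening: 0.0711
```

>>> {"fn": "jog_arm", "kwargs": {"deltas": [0,0,0,0,0,0,0,0,0.2,0,0,0,0,0,0.5,0,0,0,0,0,0.9,0,0,0,0,0,1,0,0,0]}}

```text
time: 12.22
tool_pos: [0.5013, 0.3292, 0.1868]
tool_rot: [3.133, -0.002, 1.816]
contact_force: [1.4, 0.5, 1.2]
opening: 0.0719
```

>>> {"fn": "jog_arm", "kwargs": {"deltas": [0,-0.2,0.1,0,0,-0.02,0.1,-0.5,0.1,0,0,-0.04,0.2,-0.8,0.1,0,0,-0.06,0.3,-1,0.1,0,0,-0.07,0.3,-1,0.1,0,0,-0.07], "claw": 1}}

```text
time: 12.63
tool_pos: [0.5307, 0.2244, 0.1909]
tool_rot: [3.14, 0.001, 1.701]
contact_force: [0.4, -0.4, 0.2]
opening: 0.0914
```

>>> {"fn": "jog_arm", "kwargs": {"deltas": [0.1,-0.35,0,0,0,0,0.2,-0.7,0,0,0,0,0.4,-1,0,0,0,0,0.4,-1,0,0,0,0,0.4,-1,0,0,0,0]}}

```text
time: 13.05
tool_pos: [0.5696, 0.127, 0.1904]
tool_rot: [3.142, -0.0, 1.703]
contact_force: [-0.5, 0.3, 0.3]
opening: 0.0917
```

>>> {"fn": "jog_arm", "kwargs": {"deltas": [0.1,-0.35,0,0,0,0,0.2,-0.7,0,0,0,0,0.34,-1,0,0,0,0,0.34,-1,0,0,0,0,0.34,-1,0,0,0,0]}}

```text
time: 13.47
tool_pos: [0.603, 0.0282, 0.1904]
tool_rot: [-3.141, -0.001, 1.705]
contact_force: [-0.2, 0.4, -0.3]
opening: 0.0918
```

>>> {"fn": "jog_arm", "kwargs": {"deltas": [0,-0.35,0,0,0,0,0,-0.7,0,0,0,0,0,-1,0,0,0,0,0,-1.0,0,0,0,0,0,-1.0,0,0,0,0]}}

```text
time: 13.88
tool_pos: [0.6027, -0.071, 0.1907]
tool_rot: [-3.141, -0.001, 1.705]
contact_force: [-0.6, 0.3, -0.2]
opening: 0.0915
```

>>> {"fn": "jog_arm", "kwargs": {"deltas": [0,-0.1,0,0,0,0,0,-0.15,0,0,0,0,0,-0.15,-0.15,0,0,0,0,-0.15,-0.25,0,0,0,0,-0.15,-0.25,0,0,0]}}

```text
time: 14.3
tool_pos: [0.6016, -0.0858, 0.1632]
tool_rot: [-3.137, -0.002, 1.707]
contact_force: [-0.7, -0.3, 0.0]
opening: 0.0915
```

Run:
```python
from h import *
a,p=snap('wrist','w5'); b,q=snap('scene','s5'); print(robot.observe()['tool_pos'],robot.observe()['tool_rot'])
cv2.imwrite('pics/m5.png',np.hstack([a[...,::-1][:300,100:500],cv2.resize(b[120:390,140:500,::-1],(400,300))]))
for X in((.603,-.087,.135),(.603,-.087,.109)):print(proj(p,X))
for X in((.594,.286,.122),(.499,.328,.131)):print(proj(q,X))
```

```text
[ 0.60274499 -0.08628038  0.16531592] [-3.14038996e+00 -6.59085901e-04  1.70673043e+00]
(np.float64(284.81806934186056), np.float64(237.94129871706988))
(np.float64(284.62764176770156), np.float64(223.90931853879619))
(np.float64(396.49796581910505), np.float64(286.7573627886409))
(np.float64(450.4191369641708), np.float64(258.9110077292869))
```

View pics/m5.png

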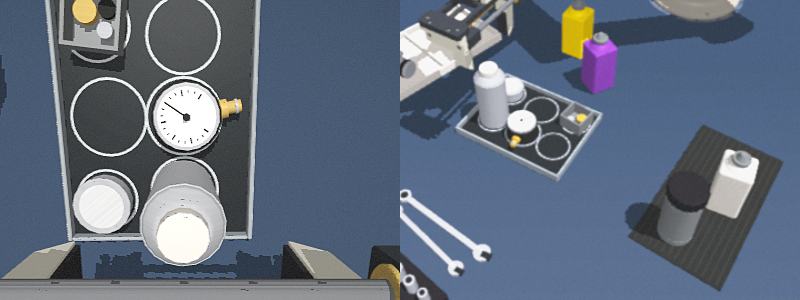

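The canister and bottle stand on the mat. The can's cap is at (283,236) against a predicted (285,238), so I'll grip the can.

>>> {"fn": "jog_arm", "kwargs": {"deltas": [0,0,-0.25,0,0,0,0,0,-0.5,0,0,0,0,0,-0.7,0,0,0,0,0,-0.815,0,0,0,0,0,-0.815,0,0,0]}}

```text
time: 14.82
tool_pos: [0.6018, -0.0864, 0.0821]
tool_rot: [-3.138, -0.002, 1.706]
contact_force: [0.5, 0.4, -1.0]
opening: 0.0918
```

>>> {"fn": "jog_arm", "kwargs": {"deltas": [0,0,0,0,0,0,0,0,0,0,0,0,0,0,0,0,0,0,0,0,0,0,0,0,0,0,0,0,0,0], "claw": 0.4}}

```text
time: 15.23
tool_pos: [0.6035, -0.0871, 0.0852]
tool_rot: [3.14, 0.001, 1.706]
contact_force: [-0.4, 0.3, -0.4]
opening: 0.0632
```

>>> {"fn": "jog_arm", "kwargs": {"deltas": [0,0,0,0,0,0,0,0,0,0,0,0,0,0,0,0,0,0,0,0,0,0,0,0,0,0,0,0,0,0]}}

```text
time: 15.65
tool_pos: [0.6031, -0.0871, 0.0847]
tool_rot: [3.141, 0.0, 1.706]
contact_force: [-2.1, -1.3, 5.0]
opening: 0.0533
```

>>> {"fn": "jog_arm", "kwargs": {"deltas": [0,0,0,0,0,0,0,0,0.05,0,0,0,0,0,0.2,0,0,0,0,0,0.4,0,0,0,0,0,0.6,0,0,0]}}

```text
time: 16.07
tool_pos: [0.6023, -0.0867, 0.1437]
tool_rot: [-3.139, -0.001, 1.706]
contact_force: [0.3, -0.0, -2.3]
opening: 0.0531
```

>>> {"fn": "jog_arm", "kwargs": {"deltas": [0,0,0.2,0,0,0,-0.1,0.2,0.5,0,0,0,-0.2,0.5,0.8,0,0,0,-0.3,0.8,0.8,0,0,0,-0.4,1,0.8,0,0,0]}}

```text
time: 16.48
tool_pos: [0.5632, 0.0153, 0.226]
tool_rot: [3.138, -0.0, 1.706]
contact_force: [0.3, -0.5, -3.5]
opening: 0.0531
```

>>> {"fn": "jog_arm", "kwargs": {"deltas": [-0.2,0.3,0,0,0,0,-0.4,0.6,0,0,0,0,-0.6,0.9,0,0,0,0,-0.7,1,0,0,0,0,-0.7,1,0,0,0,0]}}

```text
time: 16.9
tool_pos: [0.4906, 0.1155, 0.2241]
tool_rot: [-3.14, -0.001, 1.71]
contact_force: [-0.1, -0.1, -2.9]
opening: 0.0532
```

>>> {"fn": "jog_arm", "kwargs": {"deltas": [-0.2,0.3,0,0,0,0,-0.4,0.6,0,0,0,0,-0.6,0.9,0,0,0,0,-0.84,1,0,0,0,0,-0.84,1,0,0,0,0]}}

```text
time: 17.32
tool_pos: [0.4057, 0.2144, 0.2238]
tool_rot: [-3.138, -0.0, 1.709]
contact_force: [-0.6, 0.0, -3.2]
opening: 0.0532
```

>>> {"fn": "jog_arm", "kwargs": {"deltas": [0,0.3,0,0,0,0,0,0.54,0,0,0,0,0,0.54,-0.3,0,0,0,0,0.54,-0.6,0,0,0,0,0.54,-0.6,0,0,0]}}

```text
time: 17.73
tool_pos: [0.4069, 0.2651, 0.1592]
tool_rot: [-3.132, 0.003, 1.706]
contact_force: [-1.8, -1.2, -3.7]
opening: 0.0528
```

Run:
```python
from h import *
a,p=snap('scene','s6'); b,q=snap('side','d6'); print(robot.observe()['tool_pos'],robot.observe()['tool_rot'])
cv2.imwrite('pics/m6.png',cv2.resize(np.hstack([a[150:400,300:550,::-1],b[20:270,90:340,::-1]]),(800,400)))
```

```text
[0.40945487 0.26616239 0.16389839] [-3.13949219e+00  1.02790222e-03  1.70498130e+00]
```

View pics/m6.png

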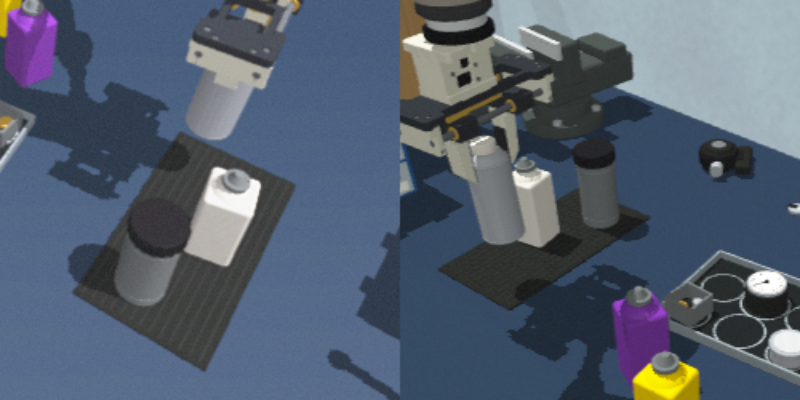

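Two containers stand upright on the mat, and the held can hangs above its free end. Lowering it now.

>>> {"fn": "jog_arm", "kwargs": {"deltas": [0,0,-0.2,0,0,0,0,0,-0.4,0,0,0,0,0,-0.6,0,0,0,0,0,-0.7,0,0,0,0,0,-0.72,0,0,0]}}

```text
time: 18.25
tool_pos: [0.4099, 0.2665, 0.0923]
tool_rot: [-3.142, 0.0, 1.705]
contact_force: [-0.1, 0.1, -2.6]
opening: 0.0533
```

>>> {"fn": "jog_arm", "kwargs": {"deltas": [0,0,-0.04,0,0,0,0,0,-0.08,0,0,0,0,0,-0.095,0,0,0,0,0,-0.095,0,0,0,0,0,-0.095,0,0,0]}}

```text
time: 18.67
tool_pos: [0.4099, 0.2673, 0.0837]
tool_rot: [3.139, -0.001, 1.706]
contact_force: [0.7, -1.3, 1.1]
opening: 0.0533
```

>>> {"fn": "jog_arm", "kwargs": {"deltas": [0,0,0,0,0,0,0,0,0,0,0,0,0,0,0,0,0,0,0,0,0,0,0,0,0,0,0,0,0,0], "claw": 0.78}}

```text
time: 19.08
tool_pos: [0.409, 0.2671, 0.0828]
tool_rot: [3.142, -0.0, 1.706]
contact_force: [0.6, 0.6, -0.7]
opening: 0.0712
```

>>> {"fn": "jog_arm", "kwargs": {"deltas": [0,0,0,0,0,0,0,0,0.2,0,0,0,0,0,0.5,0,0,0,0,0,0.9,0,0,0,0,0,1,0,0,0]}}

```text
time: 19.5
tool_pos: [0.4111, 0.2681, 0.1879]
tool_rot: [3.134, -0.002, 1.706]
contact_force: [1.2, 0.0, -0.1]
opening: 0.0714
```

Run:
```python
from h import *
for k,(u,v),(bu,bv) in(('w5',(286,117),(339,106)),('w4',(363,207),(411,197))):
    p=dict(np.load(f'pics/{k}.npz')); a=ray(p,u,v,.039)[:2]; b=ray(p,bu,bv,.02)[:2]; print(k,a,b,np.arctan2(*(b-a)[::-1]))
    im=cv2.imread(f'pics/{k}.png'); m=((im.min(2)>150)).astype(np.uint8); n,l,s,c=cv2.connectedComponentsWithStats(m); i=l[v+12,u+5]; print(c[i],s[i],ray(p,*(s[i][:2]+s[i][2:4]/2),.039)[:2])
```

```text
w5 [ 0.59558294 -0.0236601 ] [ 0.63717822 -0.00972686] 0.3232243560743298
[286.24241532 115.92341679] [ 253   82   67   69 3395] [ 0.59591162 -0.02323865]
w4 [ 0.59556629 -0.02449087] [ 0.6380297  -0.00998774] 0.32912188609866333
[363.43553888 204.83799454] [ 332  174   64   62 2932] [ 0.59584961 -0.02269846]
```

>>> {"fn": "jog_arm", "kwargs": {"deltas": [0.2,-0.2,0.2,0,0,-0.07,0.4,-0.5,0.2,0,0,-0.14,0.6,-0.7,0.2,0,0,-0.21,0.8,-0.9,0.2,0,0,-0.28,1,-1,0.2,0,0,-0.35], "claw": 1}}

```text
time: 19.92
tool_pos: [0.5098, 0.1649, 0.203]
tool_rot: [3.141, 0.0, 1.149]
contact_force: [-0.1, 0.9, 0.2]
opening: 0.0916
```

>>> {"fn": "jog_arm", "kwargs": {"deltas": [0.2,-0.2,0,0,0,-0.07,0.4,-0.5,0,0,0,-0.14,0.6,-0.7,0,0,0,-0.21,0.7,-0.9,0,0,0,-0.28,0.8,-1,0,0,0,-0.35]}}

```text
time: 20.33
tool_pos: [0.5898, 0.0645, 0.2023]
tool_rot: [3.141, 0.001, 0.599]
contact_force: [-0.2, -0.3, 0.2]
opening: 0.0919
```

>>> {"fn": "jog_arm", "kwargs": {"deltas": [0,-0.2,0,0,0,-0.07,0,-0.5,0,0,0,-0.14,0,-0.7,0,0,0,-0.21,0,-0.92,0,0,0,-0.28,0,-0.92,0,0,0,-0.3]}}

```text
time: 20.75
tool_pos: [0.589, -0.0288, 0.2024]
tool_rot: [3.14, 0.001, 0.126]
contact_force: [-0.4, -0.2, 1.0]
opening: 0.0918
```

>>> {"fn": "jog_arm", "kwargs": {"deltas": [0.065,0.01,-0.25,0,0,0,0.065,0.01,-0.5,0,0,0,0.065,0.01,-0.75,0,0,0,0.065,0.01,-1,0,0,0,0.065,0.01,-1,0,0,0]}}

```text
time: 21.17
tool_pos: [0.5922, -0.0235, 0.0976]
tool_rot: [-3.139, 0.009, 0.135]
contact_force: [-0.3, -0.0, 0.5]
opening: 0.0919
```

>>> {"fn": "jog_arm", "kwargs": {"deltas": [0,0,-0.2,0,0,0,0,0,-0.4,0,0,0,0,0,-0.6,0,0,0,0,0,-0.75,0,0,0,0,0,-0.83,0,0,0]}}

```text
time: 21.58
tool_pos: [0.5952, -0.0239, 0.0191]
tool_rot: [-3.141, 0.001, 0.135]
contact_force: [-0.4, 0.2, 1.1]
opening: 0.0919
```

>>> {"fn": "jog_arm", "kwargs": {"deltas": [0,0,0,0,0,0,0,0,0,0,0,0,0,0,0,0,0,0,0,0,0,0,0,0,0,0,0,0,0,0], "claw": 0.4, "newtons": 20}}

```text
time: 22.0
tool_pos: [0.5962, -0.0241, 0.0209]
tool_rot: [3.141, -0.002, 0.135]
contact_force: [-0.7, -0.5, -0.4]
opening: 0.063
```

>>> {"fn": "jog_arm", "kwargs": {"deltas": [0,0,0,0,0,0,0,0,0,0,0,0,0,0,0,0,0,0,0,0,0,0,0,0,0,0,0,0,0,0]}}

```text
time: 22.42
tool_pos: [0.5959, -0.024, 0.0204]
tool_rot: [3.141, -0.001, 0.135]
contact_force: [-2.1, 0.0, 5.5]
opening: 0.0551
```

>>> {"fn": "jog_arm", "kwargs": {"deltas": [0,0,0.05,0,0,0,0,0,0.2,0,0,0,0,0,0.5,0,0,0,0,0,0.8,0,0,0,0,0,1,0,0,0]}}

```text
time: 22.83
tool_pos: [0.596, -0.0241, 0.1221]
tool_rot: [3.141, -0.002, 0.135]
contact_force: [0.8, 0.1, -1.2]
opening: 0.0548
```

Run:
```python
from h import *
a,p=snap('scene','s7'); b,q=snap('side','d7')
A=cv2.imread('pics/scene0.png')[110:230,80:245]; B=cv2.imread('pics/side0.png')[220:385,350:540]
cv2.imwrite('pics/m7.png',np.hstack([cv2.resize(A,(396,288),interpolation=2),cv2.resize(B,(332,288),interpolation=2)]) if 0 else np.vstack([cv2.resize(np.hstack([cv2.copyMakeBorder(A,0,45,0,0,0),B]),None,fx=2.2,fy=2.2,interpolation=2)]))
```

```text
(no output)
```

View pics/m7.png

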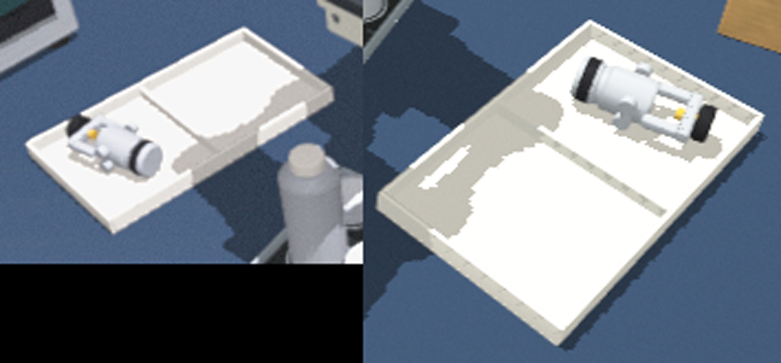

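Run:
```python
from h import *
for k,cs,d in(('scene0',[(190.9,122.7),(230.5,150),(130.9,210),(92.3,176.4)],[(144.5,151.8),(179.1,179.5)]),('side0',[(438.6,370),(356.8,308.6),(453.2,229.1),(531.8,273.2)],[(486.4,316.8),(412.3,270)])):
    p=dict(np.load(f'pics/{k}.npz')); w=np.array([ray(p,*c,.02)[:2] for c in cs]); print(k,w.round(4).tolist(),np.linalg.norm(w-np.roll(w,-1,0),axis=1))
    near=(w[0]+w[1])/2; far=(w[2]+w[3])/2; u=(far-near)/np.linalg.norm(far-near); print('yaw',np.arctan2(u[1],u[0]),'near',near,'far',far,'origin from near',near+.074*u)
    dv=np.array([ray(p,*c,.016)[:2] for c in d]); m=dv.mean(0); print('div',dv.round(4).tolist(),'origin from div',m-.072*u)
```

```text
scene0 [[0.4099, -0.3914], [0.4263, -0.2363], [0.7038, -0.2624], [0.6924, -0.4152]] [0.15603846 0.27869654 0.1531753  0.28351442]
yaw -0.08890255434282597 near [ 0.41811962 -0.31385275] far [ 0.69811133 -0.33881051] origin from near [ 0.49182738 -0.32042288]
div [[0.5584, -0.3964], [0.5726, -0.258]] origin from div [ 0.49380345 -0.32082332]
side0 [[0.4048, -0.3954], [0.4197, -0.2434], [0.7025, -0.2711], [0.6844, -0.4263]] [0.15274053 0.28413173 0.15624053 0.28133358]
yaw -0.10380718670141097 near [ 0.4122482  -0.31936222] far [ 0.69345351 -0.34865866] origin from near [ 0.48584985 -0.32703017]
div [[0.5454, -0.4063], [0.5586, -0.2656]] origin from div [ 0.48037285 -0.32848356]
```

>>> {"fn": "jog_arm", "kwargs": {"deltas": [0,-0.15,0,0,0,-0.03,0,-0.4,0,0,0,-0.06,-0.1,-0.7,0,0,0,-0.1,-0.2,-1,0,0,0,-0.146,-0.2,-1,0,0,0,-0.146]}}

```text
time: 23.35
tool_pos: [0.5728, -0.1292, 0.1174]
tool_rot: [3.14, 0.005, -0.103]
contact_force: [1.3, 0.8, -1.9]
opening: 0.0545
```

>>> {"fn": "jog_arm", "kwargs": {"deltas": [-0.1,-0.35,0,0,0,0,-0.2,-0.7,0,0,0,0,-0.4,-1,0,0,0,0,-0.45,-1,0,0,0,0,-0.45,-1,0,0,0,0]}}

```text
time: 23.77
tool_pos: [0.528, -0.2253, 0.1178]
tool_rot: [-3.14, 0.004, -0.099]
contact_force: [0.5, -0.4, -1.5]
opening: 0.0548
```

>>> {"fn": "jog_arm", "kwargs": {"deltas": [-0.1,-0.35,0,0,0,0,-0.2,-0.7,0,0,0,0,-0.4,-0.99,0,0,0,0,-0.4,-0.99,-0.2,0,0,0,-0.4,-0.99,-0.5,0,0,0]}}

```text
time: 24.18
tool_pos: [0.4916, -0.3251, 0.0709]
tool_rot: [3.139, -0.005, -0.097]
contact_force: [0.7, 0.3, -1.8]
opening: 0.0545
```

Run:
```python
from h import *
w,r=snap('wrist','w8');a,p=snap('scene','s8'); b,q=snap('side','d8'); print(robot.observe()['tool_pos'],robot.observe()['tool_rot'])
A=cv2.resize(a[90:240,80:260,::-1],(400,333));B=cv2.resize(b[200:390,330:550,::-1],(386,333))
W=cv2.resize(w[:260,60:500,::-1],(423,250))
o=np.zeros((590,800,3),np.uint8);o[:333,:400]=A;o[:333,400:786]=B;o[335:585,:423]=W;cv2.imwrite('pics/m8.png',o)
```

```text
[ 0.48931831 -0.3207469   0.06710864] [-3.13737186  0.00558296 -0.09381937]
```

View pics/m8.png

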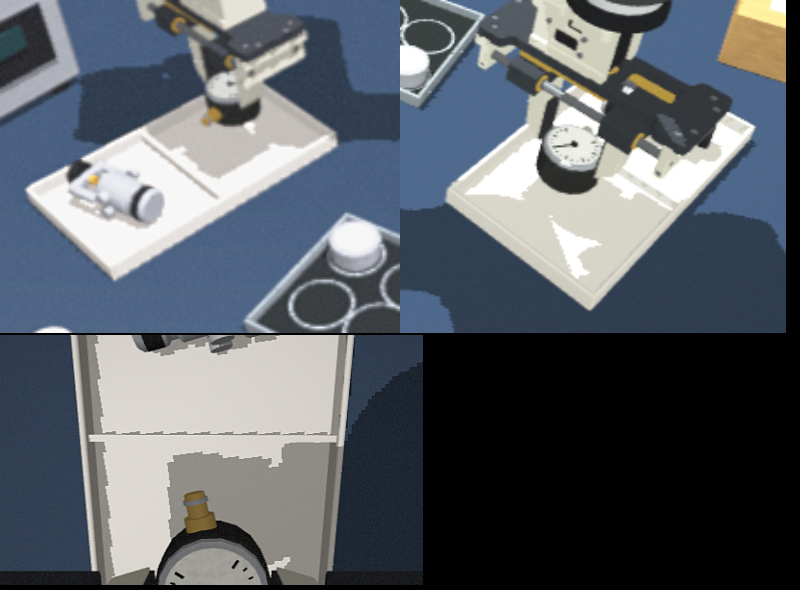

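The gauge hangs level over the empty compartment. In the wrist view the divider runs from (153,107) to (417,107), which gives a finer fix on the tray.

Run:
```python
from h import *
p=dict(np.load('pics/w8.npz'))
a=ray(p,152.6,107,.016)[:2];b=ray(p,411,107,.016)[:2];d=(a-b)/np.linalg.norm(a-b);x=np.array([d[1],-d[0]])
print(a,b,np.linalg.norm(a-b),'yaw',np.arctan2(x[1],x[0]),'origin',(a+b)/2-x*.07)
# inner walls bottom lines at floor
for v in(130,200): print([ray(p,60+u/.961,v,.004)[:2].round(4) for u in(105,330)])
```

```text
[ 0.56747468 -0.25722992] [ 0.55274527 -0.40718789] 0.1506796166077868 yaw -0.0979094931879264 origin [ 0.49044522 -0.32536619]
[array([ 0.5532, -0.261 ]), array([ 0.5389, -0.4064])]
[array([ 0.5089, -0.2532]), array([ 0.4937, -0.4058])]
```

>>> {"fn": "jog_arm", "kwargs": {"deltas": [0,-0.02,-0.15,0,0,0,0,-0.02,-0.3,0,0,0,0,-0.02,-0.42,0,0,0,0,-0.02,-0.48,0,0,0,0,-0.02,-0.505,0,0,0]}}

```text
time: 24.75
tool_pos: [0.4911, -0.3242, 0.0194]
tool_rot: [-3.141, 0.0, -0.093]
contact_force: [-2.8, 4.7, 13.4]
opening: 0.0548
```

>>> {"fn": "jog_arm", "kwargs": {"deltas": [0,0,0,0,0,0,0,0,0,0,0,0,0,0,0,0,0,0,0,0,0,0,0,0,0,0,0,0,0,0]}}

```text
time: 25.17
tool_pos: [0.4907, -0.3252, 0.0197]
tool_rot: [3.141, -0.001, -0.094]
contact_force: [-0.2, 0.3, -1.4]
opening: 0.0545
```

>>> {"fn": "jog_arm", "kwargs": {"deltas": [0,0,0,0,0,0,0,0,0,0,0,0,0,0,0,0,0,0,0,0,0,0,0,0,0,0,0,0,0,0], "claw": 0.8}}

```text
time: 25.58
tool_pos: [0.4906, -0.3251, 0.0194]
tool_rot: [3.141, -0.0, -0.094]
contact_force: [-0.1, -0.2, 0.0]
opening: 0.0733
```

>>> {"fn": "jog_arm", "kwargs": {"deltas": [0,0,0.05,0,0,0,0,0,0.3,0,0,0,0,0,0.6,0,0,0,0,0,0.9,0,0,0,0,0,1,0,0,0]}}

```text
time: 26.0
tool_pos: [0.4923, -0.3264, 0.1242]
tool_rot: [3.137, -0.006, -0.094]
contact_force: [-0.1, -0.7, 0.8]
opening: 0.0735
```

>>> {"fn": "jog_arm", "kwargs": {"deltas": [0,0.1,0.2,0,0,0.07,0,0.3,0.4,0,0,0.14,0,0.5,0.6,0,0,0.21,0,0.8,0.7,0,0,0.28,0,1,0.7,0,0,0.35]}}

```text
time: 26.42
tool_pos: [0.4913, -0.2238, 0.1918]
tool_rot: [3.138, -0.003, 0.461]
contact_force: [0.7, -0.1, 0.5]
opening: 0.0735
```

>>> {"fn": "jog_arm", "kwargs": {"deltas": [0,0.2,0,0,0,0.07,0,0.5,0,0,0,0.14,0,0.8,0,0,0,0.21,0,1,0,0,0,0.28,0,1,0,0,0,0.35]}}

```text
time: 26.83
tool_pos: [0.4899, -0.1213, 0.1892]
tool_rot: [-3.14, -0.001, 1.014]
contact_force: [0.1, 0.3, -0.4]
opening: 0.0734
```

>>> {"fn": "jog_arm", "kwargs": {"deltas": [0,0.2,0,0,0,0.07,0,0.5,0,0,0,0.14,0,0.8,0,0,0,0.21,0,1,0,0,0,0.28,0,1,0,0,0,0.35]}}

```text
time: 27.25
tool_pos: [0.4899, -0.0216, 0.1892]
tool_rot: [-3.141, -0.001, 1.564]
contact_force: [-0.2, 0.4, 0.5]
opening: 0.0736
```

Run:
```python
from h import *
a,p=snap('scene','s9'); b,q=snap('side','d9'); print(robot.observe()['time'],robot.observe()['tool_pos'],robot.observe()['tool_rot'])
A=cv2.resize(a[90:390,80:500,::-1],(780,557));B=cv2.resize(b[200:390,330:550,::-1],(286,246))
A[-246:,:286]=B;cv2.imwrite('pics/m9.png',A)
print(proj(p,(.4905,-.325,.038)),proj(q,(.4905,-.325,.038)))
for n,X in dict(can=(.409,.267,.133),bot=(.499,.328,.131),canister=(.594,.286,.122)).items(): print(n,proj(p,X),proj(q,X))
```

```text
27.35 [ 0.49031629 -0.02408321  0.18919352] [-3.14149960e+00  8.87711326e-05  1.55817541e+00]
(np.float64(184.26220254174146), np.float64(142.4884021065355)) (np.float64(426.051387833503), np.float64(301.69835480295967))
can (np.float64(440.52759045228294), np.float64(209.0903544710964)) (np.float64(148.0717077796693), np.float64(142.62608993287955))
bot (np.float64(450.4191369641708), np.float64(258.9110077292869)) (np.float64(165.43715562168623), np.float64(117.60090619047945))
canister (np.float64(396.49796581910505), np.float64(286.7573627886409)) (np.float64(211.42686226389003), np.float64(111.7517762232797))
```

View pics/m9.png

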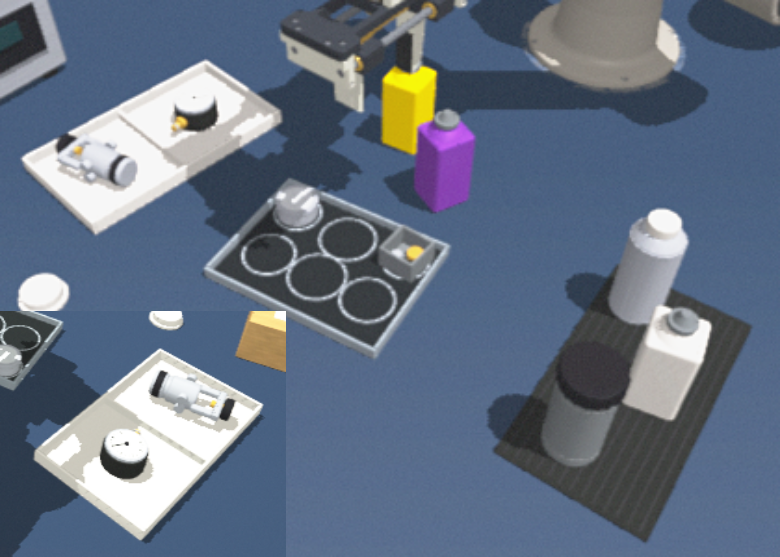

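The gauge lies dial up in the middle of the compartment, with the dial seen at (184,144) against a predicted (184,142). All three containers stand on the mat. I'll return the can first.

>>> {"fn": "jog_arm", "kwargs": {"deltas": [-0.1,0.2,0,0,0,0.05,-0.2,0.5,0,0,0,0.096,-0.3,0.8,0,0,0,0.096,-0.4,1,0,0,0,0.096,-0.4,1,0,0,0,0.096], "claw": 0.78}}

```text
time: 27.77
tool_pos: [0.4487, 0.0773, 0.1891]
tool_rot: [-3.14, -0.001, 1.704]
contact_force: [-0.4, -0.6, -0.9]
opening: 0.072
```

>>> {"fn": "jog_arm", "kwargs": {"deltas": [-0.1,0.3,0,0,0,0,-0.2,0.6,0,0,0,0,-0.3,0.9,0,0,0,0,-0.4,1,0,0,0,0,-0.4,1,0,0,0,0]}}

```text
time: 28.18
tool_pos: [0.4094, 0.1761, 0.1891]
tool_rot: [-3.141, -0.0, 1.705]
contact_force: [-0.1, -0.1, 0.5]
opening: 0.0715
```

>>> {"fn": "jog_arm", "kwargs": {"deltas": [-0.015,0.3,0,0,0,0,-0.015,0.6,0,0,0,0,-0.015,0.9,0,0,0,0,-0.015,0.92,0,0,0,0,-0.015,0.92,0,0,0,0]}}

```text
time: 28.6
tool_pos: [0.4098, 0.2669, 0.1889]
tool_rot: [3.142, 0.001, 1.705]
contact_force: [-0.3, -1.6, -0.4]
opening: 0.0716
```

>>> {"fn": "jog_arm", "kwargs": {"deltas": [0,0,0,0,0,0,0,0,-0.05,0,0,0,0,0,-0.1,0,0,0,0,0,-0.15,0,0,0,0,0,-0.15,0,0,0]}}

```text
time: 29.02
tool_pos: [0.4085, 0.266, 0.173]
tool_rot: [-3.14, 0.001, 1.705]
contact_force: [-0.5, -0.4, 0.6]
opening: 0.0716
```

Run:
```python
from h import *
w,p=snap('wrist','w10'); print(robot.observe()['tool_pos'],robot.observe()['tool_rot'])
im=w[...,::-1]; m=(im.min(2)>170).astype(np.uint8); n,l,s,c=cv2.connectedComponentsWithStats(m)
print(proj(p,(.409,.267,.133)),[(s[i].tolist(),c[i].round(1).tolist()) for i in range(1,n) if s[i][4]>300])
```

```text
[0.40873771 0.26630757 0.17353805] [-3.14019991e+00  5.00025192e-04  1.70491224e+00]
(np.float64(283.6229946775485), np.float64(227.28649591904104)) [([366, 99, 110, 85, 5043], [431.0, 136.7]), ([243, 183, 82, 80, 4887], [283.7, 221.4]), ([0, 394, 399, 26, 9870], [201.1, 407.0])]
```

>>> {"fn": "jog_arm", "kwargs": {"deltas": [0,0,-0.25,0,0,0,0,0,-0.5,0,0,0,0,0,-0.75,0,0,0,0,0,-0.915,0,0,0,0,0,-0.915,0,0,0]}}

```text
time: 29.48
tool_pos: [0.407, 0.2659, 0.0798]
tool_rot: [-3.136, 0.002, 1.706]
contact_force: [-0.4, -0.9, -0.5]
opening: 0.0717
```

>>> {"fn": "jog_arm", "kwargs": {"deltas": [0,0,0,0,0,0,0,0,0,0,0,0,0,0,0,0,0,0,0,0,0,0,0,0,0,0,0,0,0,0], "claw": 0.4}}

```text
time: 29.9
tool_pos: [0.4099, 0.2674, 0.084]
tool_rot: [3.139, -0.001, 1.706]
contact_force: [0.1, -0.5, 5.5]
opening: 0.0532
```

>>> {"fn": "jog_arm", "kwargs": {"deltas": [0,0,0,0,0,0,0,0,0,0,0,0,0,0,0,0,0,0,0,0,0,0,0,0,0,0,0,0,0,0]}}

```text
time: 30.32
tool_pos: [0.4099, 0.2674, 0.0841]
tool_rot: [3.139, -0.001, 1.706]
contact_force: [-1.3, 0.5, 6.6]
opening: 0.0536
```

>>> {"fn": "jog_arm", "kwargs": {"deltas": [0,0,0.05,0,0,0,0,0,0.2,0,0,0,0,0,0.5,0,0,0,0,0,0.8,0,0,0,0,0,1,0,0,0]}}

```text
time: 30.73
tool_pos: [0.4093, 0.2672, 0.1853]
tool_rot: [3.14, -0.001, 1.706]
contact_force: [-0.6, 0.8, -3.2]
opening: 0.0535
```

>>> {"fn": "jog_arm", "kwargs": {"deltas": [0,-0.1,0.2,0,0,0,0.2,-0.3,0.4,0,0,0,0.4,-0.6,0.4,0,0,0,0.6,-0.8,0.4,0,0,0,0.8,-1,0.4,0,0,0]}}

```text
time: 31.15
tool_pos: [0.4894, 0.1657, 0.2233]
tool_rot: [3.141, 0.0, 1.706]
contact_force: [0.3, 0.1, -3.4]
opening: 0.0529
```

>>> {"fn": "jog_arm", "kwargs": {"deltas": [0.2,-0.3,0,0,0,0,0.4,-0.6,0,0,0,0,0.6,-0.8,0,0,0,0,0.7,-1,0,0,0,0,0.7,-1,0,0,0,0]}}

```text
time: 31.57
tool_pos: [0.5606, 0.063, 0.2221]
tool_rot: [-3.141, 0.002, 1.702]
contact_force: [-1.0, 0.9, -3.6]
opening: 0.0536
```

>>> {"fn": "jog_arm", "kwargs": {"deltas": [0.1,-0.3,0,0,0,0,0.2,-0.6,0,0,0,0,0.3,-0.9,0,0,0,0,0.44,-1,0,0,0,0,0.44,-1,0,0,0,0]}}

```text
time: 31.98
tool_pos: [0.6042, -0.0357, 0.2222]
tool_rot: [3.141, 0.001, 1.703]
contact_force: [-0.9, -0.2, -2.7]
opening: 0.0532
```

>>> {"fn": "jog_arm", "kwargs": {"deltas": [0,-0.3,0,0,0,0,0,-0.54,-0.1,0,0,0,0,-0.54,-0.4,0,0,0,0,-0.54,-0.7,0,0,0,0,-0.54,-0.9,0,0,0]}}

```text
time: 32.4
tool_pos: [0.6011, -0.0861, 0.13]
tool_rot: [-3.138, -0.002, 1.706]
contact_force: [0.2, 0.0, -3.9]
opening: 0.0533
```

>>> {"fn": "jog_arm", "kwargs": {"deltas": [0,0,-0.15,0,0,0,0,0,-0.3,0,0,0,0,0,-0.4,0,0,0,0,0,-0.45,0,0,0,0,0,-0.48,0,0,0]}}

```text
time: 32.82
tool_pos: [0.6031, -0.0861, 0.087]
tool_rot: [3.141, 0.0, 1.707]
contact_force: [-4.9, 2.3, 25.1]
opening: 0.0532
```

>>> {"fn": "jog_arm", "kwargs": {"deltas": [0,0,0,0,0,0,0,0,0,0,0,0,0,0,0,0,0,0,0,0,0,0,0,0,0,0,0,0,0,0]}}

```text
time: 33.23
tool_pos: [0.6032, -0.0864, 0.0872]
tool_rot: [3.14, 0.001, 1.706]
contact_force: [-3.7, 1.3, 8.1]
opening: 0.053
```

>>> {"fn": "jog_arm", "kwargs": {"deltas": [0,0,0,0,0,0,0,0,0,0,0,0,0,0,0,0,0,0,0,0,0,0,0,0,0,0,0,0,0,0], "claw": 0.85}}

```text
time: 33.65
tool_pos: [0.6031, -0.0869, 0.0848]
tool_rot: [3.141, 0.0, 1.706]
contact_force: [0.2, -0.2, 0.1]
opening: 0.0771
```

>>> {"fn": "jog_arm", "kwargs": {"deltas": [0,0,0,0,0,0,0,0,0.2,0,0,0,0,0,0.5,0,0,0,0,0,0.8,0,0,0,0,0,1,0,0,0]}}

```text
time: 34.07
tool_pos: [0.6038, -0.0872, 0.1875]
tool_rot: [3.139, 0.001, 1.706]
contact_force: [0.7, -0.2, 0.2]
opening: 0.0782
```

>>> {"fn": "jog_arm", "kwargs": {"deltas": [0,0.3,0.05,0,0,0.02,0,0.6,0.05,0,0,0.04,0,0.9,0.05,0,0,0.06,0,1,0.05,0,0,0.07,0,1,0.05,0,0,0.07], "claw": 0.78}}

```text
time: 34.48
tool_pos: [0.6028, 0.0154, 0.1897]
tool_rot: [3.142, -0.0, 1.82]
contact_force: [0.1, -0.3, -1.0]
opening: 0.0718
```

>>> {"fn": "jog_arm", "kwargs": {"deltas": [-0.1,0.3,0,0,0,0,-0.2,0.6,0,0,0,0,-0.4,0.9,0,0,0,0,-0.5,1,0,0,0,0,-0.5,1,0,0,0,0]}}

```text
time: 34.9
tool_pos: [0.5514, 0.1141, 0.1898]
tool_rot: [-3.141, -0.0, 1.818]
contact_force: [-0.3, -0.5, 0.4]
opening: 0.0715
```

>>> {"fn": "jog_arm", "kwargs": {"deltas": [-0.1,0.3,0,0,0,0,-0.2,0.6,0,0,0,0,-0.4,0.9,0,0,0,0,-0.54,1,0,0,0,0,-0.54,1,0,0,0,0]}}

```text
time: 35.32
tool_pos: [0.4978, 0.2137, 0.1897]
tool_rot: [-3.141, 0.0, 1.818]
contact_force: [0.2, -0.4, -0.9]
opening: 0.0715
```

>>> {"fn": "jog_arm", "kwargs": {"deltas": [0,0.3,0,0,0,0,0,0.6,0,0,0,0,0,0.9,0,0,0,0,0,1,0,0,0,0,0,1,0,0,0,0]}}

```text
time: 35.73
tool_pos: [0.5003, 0.3134, 0.1893]
tool_rot: [3.141, 0.0, 1.817]
contact_force: [-0.1, -0.4, -0.3]
opening: 0.072
```

>>> {"fn": "jog_arm", "kwargs": {"deltas": [0,0.1,0,0,0,0,0,0.15,-0.05,0,0,0,0,0.15,-0.1,0,0,0,0,0.15,-0.15,0,0,0,0,0.15,-0.15,0,0,0]}}

```text
time: 36.15
tool_pos: [0.4985, 0.3269, 0.1732]
tool_rot: [-3.139, 0.001, 1.815]
contact_force: [-0.1, -0.2, 0.3]
opening: 0.0717
```

Run:
```python
from h import *
w,p=snap('wrist','w11'); a,q=snap('scene','s11'); print(robot.observe()['tool_pos'],robot.observe()['tool_rot'])
print(proj(p,(.499,.328,.131)))
o=np.hstack([w[:300,100:500,::-1],cv2.resize(a[130:280,180:380,::-1],(400,300))]); cv2.imwrite('pics/m11.png',o)
```

```text
[0.49895834 0.32735316 0.17437527] [-3.14082395e+00  3.75940580e-04  1.81526425e+00]
(np.float64(283.76811644132454), np.float64(226.1534261095664))
```

View pics/m11.png

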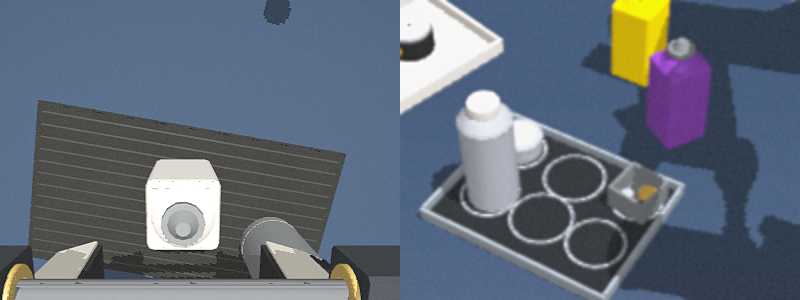

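The can is back upright on its ring. The bottle sits square between the fingers, with its cap at (283,220), and the right finger clears the canister by more than 25 mm.

>>> {"fn": "jog_arm", "kwargs": {"deltas": [0,0,-0.25,0,0,0,0,0,-0.5,0,0,0,0,0,-0.75,0,0,0,0,0,-0.94,0,0,0,0,0,-0.94,0,0,0]}}

```text
time: 36.67
tool_pos: [0.4968, 0.3266, 0.077]
tool_rot: [-3.135, 0.002, 1.816]
contact_force: [-0.2, 0.2, -0.4]
opening: 0.0715
```

>>> {"fn": "jog_arm", "kwargs": {"deltas": [0,0,0,0,0,0,0,0,0,0,0,0,0,0,0,0,0,0,0,0,0,0,0,0,0,0,0,0,0,0], "claw": 0.4}}

```text
time: 37.08
tool_pos: [0.4997, 0.3284, 0.0823]
tool_rot: [3.139, -0.001, 1.816]
contact_force: [-1.1, -0.5, 5.0]
opening: 0.0502
```

>>> {"fn": "jog_arm", "kwargs": {"deltas": [0,0,0,0,0,0,0,0,0,0,0,0,0,0,0,0,0,0,0,0,0,0,0,0,0,0,0,0,0,0]}}

```text
time: 37.5
tool_pos: [0.4998, 0.3284, 0.0824]
tool_rot: [3.139, -0.001, 1.816]
contact_force: [-2.1, -0.2, 6.6]
opening: 0.0499
```

>>> {"fn": "jog_arm", "kwargs": {"deltas": [0,0,0.05,0,0,0,0,0,0.2,0,0,0,0,0,0.4,0,0,0,0,0,0.7,0,0,0,0,0,0.7,0,0,0]}}

```text
time: 37.92
tool_pos: [0.5015, 0.3293, 0.1563]
tool_rot: [3.133, -0.002, 1.816]
contact_force: [1.5, 0.5, -1.2]
opening: 0.0497
```

>>> {"fn": "jog_arm", "kwargs": {"deltas": [0,-0.2,0,0,0,0,0,-0.5,0,0,0,0,0,-0.8,0,0,0,0,0,-1,0,0,0,0,0,-1,0,0,0,0]}}

```text
time: 38.33
tool_pos: [0.4985, 0.2245, 0.1501]
tool_rot: [-3.14, 0.002, 1.813]
contact_force: [-0.2, -1.0, -2.8]
opening: 0.0501
```

>>> {"fn": "jog_arm", "kwargs": {"deltas": [0.1,-0.3,0,0,0,0,0.2,-0.6,0,0,0,0,0.3,-0.9,0,0,0,0,0.32,-1,0,0,0,0,0.32,-1,0,0,0,0]}}

```text
time: 38.75
tool_pos: [0.5315, 0.126, 0.1502]
tool_rot: [-3.141, 0.0, 1.813]
contact_force: [0.3, 1.1, -1.8]
opening: 0.0495
```

>>> {"fn": "jog_arm", "kwargs": {"deltas": [0,-0.3,0,0,0,0,0,-0.6,0,0,0,0,0,-0.9,0,0,0,0,0,-1,0,0,0,0,0,-1,0,0,0,0]}}

```text
time: 39.17
tool_pos: [0.5309, 0.0271, 0.1505]
tool_rot: [-3.141, -0.0, 1.814]
contact_force: [0.2, 0.8, -2.9]
opening: 0.05
```

>>> {"fn": "jog_arm", "kwargs": {"deltas": [0,-0.3,0,0,0,0,0,-0.6,0,0,0,0,0,-0.62,-0.2,0,0,0,0,-0.62,-0.4,0,0,0,0,-0.62,-0.5,0,0,0]}}

```text
time: 39.58
tool_pos: [0.53, -0.0323, 0.0987]
tool_rot: [-3.139, -0.002, 1.816]
contact_force: [-0.2, 0.9, -4.1]
opening: 0.0496
```

>>> {"fn": "jog_arm", "kwargs": {"deltas": [0,0,-0.05,0,0,0,0,0,-0.1,0,0,0,0,0,-0.13,0,0,0,0,0,-0.15,0,0,0,0,0,-0.16,0,0,0]}}

```text
time: 40.0
tool_pos: [0.5315, -0.0336, 0.0853]
tool_rot: [3.14, 0.0, 1.816]
contact_force: [-2.8, 0.9, 7.5]
opening: 0.0496
```

>>> {"fn": "jog_arm", "kwargs": {"deltas": [0,0,-0.005,0,0,0,0,0,-0.005,0,0,0,0,0,-0.005,0,0,0,0,0,-0.005,0,0,0,0,0,-0.005,0,0,0]}}

```text
time: 40.42
tool_pos: [0.5315, -0.0338, 0.0854]
tool_rot: [3.14, 0.0, 1.816]
contact_force: [-2.3, 2.5, 6.5]
opening: 0.0501
```

>>> {"fn": "jog_arm", "kwargs": {"deltas": [0,0,0,0,0,0,0,0,0,0,0,0,0,0,0,0,0,0,0,0,0,0,0,0,0,0,0,0,0,0], "claw": 0.85}}

```text
time: 40.83
tool_pos: [0.5311, -0.0341, 0.0842]
tool_rot: [3.141, 0.0, 1.816]
contact_force: [-0.2, -0.1, -0.5]
opening: 0.0765
```

>>> {"fn": "jog_arm", "kwargs": {"deltas": [0,0,0,0,0,0,0,0,0.2,0,0,0,0,0,0.5,0,0,0,0,0,0.8,0,0,0,0,0,1,0,0,0]}}

```text
time: 41.25
tool_pos: [0.5318, -0.0341, 0.1868]
tool_rot: [3.139, 0.001, 1.816]
contact_force: [-0.2, 0.3, 0.3]
opening: 0.0779
```

>>> {"fn": "jog_arm", "kwargs": {"deltas": [0.1,0.3,0,0,0,-0.02,0.2,0.6,0,0,0,-0.04,0.3,0.9,0,0,0,-0.06,0.3,1,0,0,0,-0.07,0.3,1,0,0,0,-0.07], "claw": 1}}

```text
time: 41.67
tool_pos: [0.5611, 0.0685, 0.184]
tool_rot: [-3.142, -0.001, 1.709]
contact_force: [-0.8, -0.8, 0.5]
opening: 0.0919
```

>>> {"fn": "jog_arm", "kwargs": {"deltas": [0.1,0.3,0,0,0,0,0.2,0.6,0,0,0,0,0.3,0.9,0,0,0,0,0.33,1,0,0,0,0,0.33,1,0,0,0,0]}}

```text
time: 42.08
tool_pos: [0.5942, 0.1672, 0.1837]
tool_rot: [-3.141, -0.0, 1.709]
contact_force: [-0.4, -0.8, -0.5]
opening: 0.0918
```

>>> {"fn": "jog_arm", "kwargs": {"deltas": [0,0.3,0,0,0,0,0,0.6,0,0,0,0,0,0.9,0,0,0,0,0,1,0,0,0,0,0,1,0,0,0,0]}}

```text
time: 42.5
tool_pos: [0.5936, 0.2664, 0.1839]
tool_rot: [-3.141, 0.0, 1.708]
contact_force: [-0.4, -0.8, -0.2]
opening: 0.0919
```

>>> {"fn": "jog_arm", "kwargs": {"deltas": [0,0.2,0,0,0,0,0,0.2,-0.1,0,0,0,0,0.2,-0.2,0,0,0,0,0.2,-0.2,0,0,0,0,0.2,-0.2,0,0,0]}}

```text
time: 42.92
tool_pos: [0.5936, 0.2839, 0.1628]
tool_rot: [-3.139, 0.001, 1.704]
contact_force: [-0.6, -0.3, -0.8]
opening: 0.0919
```

Run:
```python
from h import *
w,p=snap('wrist','w12'); a,q=snap('scene','s12'); print(robot.observe()['tool_pos'],robot.observe()['tool_rot'])
print(proj(p,(.594,.286,.122)))
o=np.hstack([w[:300,100:500,::-1],cv2.resize(a[130:280,180:380,::-1],(400,300))]); cv2.imwrite('pics/m12.png',o)
```

```text
[0.59428871 0.28476832 0.16425382] [-3.14147856e+00  3.27751054e-04  1.70475176e+00]
(np.float64(283.7637842374825), np.float64(225.0316715169746))
```

View pics/m12.png

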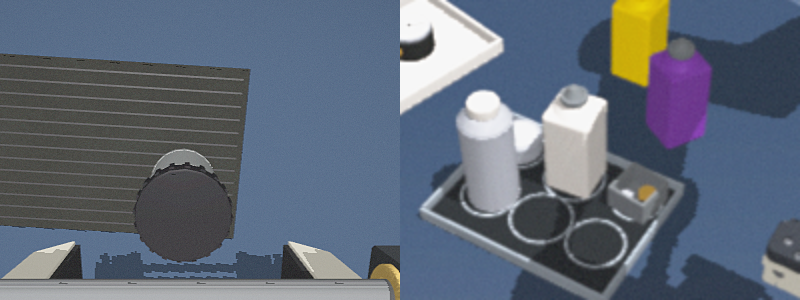

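The can and bottle are back in place. The canister lid at (283,214) lies between the fingers.

>>> {"fn": "jog_arm", "kwargs": {"deltas": [0,0,-0.25,0,0,0,0,0,-0.5,0,0,0,0,0,-0.75,0,0,0,0,0,-0.9,0,0,0,0,0,-0.93,0,0,0]}}

```text
time: 43.43
tool_pos: [0.5925, 0.2848, 0.0682]
tool_rot: [-3.137, 0.001, 1.705]
contact_force: [-1.0, 0.2, -0.7]
opening: 0.0919
```

>>> {"fn": "jog_arm", "kwargs": {"deltas": [0,0,0,0,0,0,0,0,0,0,0,0,0,0,0,0,0,0,0,0,0,0,0,0,0,0,0,0,0,0], "claw": 0.4}}

```text
time: 43.85
tool_pos: [0.5946, 0.2862, 0.0725]
tool_rot: [3.139, -0.0, 1.706]
contact_force: [0.2, 0.2, -0.2]
opening: 0.063
```

>>> {"fn": "jog_arm", "kwargs": {"deltas": [0,0,0,0,0,0,0,0,0,0,0,0,0,0,0,0,0,0,0,0,0,0,0,0,0,0,0,0,0,0]}}

```text
time: 44.27
tool_pos: [0.5943, 0.2862, 0.0721]
tool_rot: [3.14, -0.0, 1.706]
contact_force: [-1.0, -0.4, 5.8]
opening: 0.0577
```

>>> {"fn": "jog_arm", "kwargs": {"deltas": [0,0,0.05,0,0,0,0,0,0.2,0,0,0,0,0,0.4,0,0,0,0,0,0.7,0,0,0,0,0,0.7,0,0,0]}}

```text
time: 44.68
tool_pos: [0.5964, 0.2869, 0.1467]
tool_rot: [3.133, -0.002, 1.706]
contact_force: [1.9, 1.1, -1.9]
opening: 0.0579
```

>>> {"fn": "jog_arm", "kwargs": {"deltas": [0,-0.2,0,0,0,0,0,-0.5,0,0,0,0,-0.08,-0.8,0,0,0,0,-0.08,-1,0,0,0,0,-0.08,-1,0,0,0,0]}}

```text
time: 45.1
tool_pos: [0.5853, 0.182, 0.1401]
tool_rot: [-3.139, 0.002, 1.703]
contact_force: [0.0, 0.5, -2.7]
opening: 0.0577
```

>>> {"fn": "jog_arm", "kwargs": {"deltas": [0,-0.3,0,0,0,0,0,-0.6,0,0,0,0,0,-0.9,0,0,0,0,0,-1,0,0,0,0,0,-1,0,0,0,0]}}

```text
time: 45.52
tool_pos: [0.5859, 0.0838, 0.1404]
tool_rot: [-3.14, 0.0, 1.703]
contact_force: [-0.1, 1.4, -2.7]
opening: 0.0574
```

>>> {"fn": "jog_arm", "kwargs": {"deltas": [0,-0.2,0,0,0,0,0,-0.46,0,0,0,0,0,-0.46,-0.2,0,0,0,0,-0.46,-0.4,0,0,0,0,-0.46,-0.5,0,0,0]}}

```text
time: 45.93
tool_pos: [0.5848, 0.041, 0.0887]
tool_rot: [-3.138, -0.001, 1.706]
contact_force: [-0.6, -0.2, -3.1]
opening: 0.0573
```

>>> {"fn": "jog_arm", "kwargs": {"deltas": [0,0,-0.05,0,0,0,0,0,-0.1,0,0,0,0,0,-0.14,0,0,0,0,0,-0.16,0,0,0,0,0,-0.17,0,0,0]}}

```text
time: 46.35
tool_pos: [0.5863, 0.0403, 0.0745]
tool_rot: [3.141, 0.0, 1.706]
contact_force: [-0.4, -0.1, -3.0]
opening: 0.0577
```

>>> {"fn": "jog_arm", "kwargs": {"deltas": [0,0,-0.01,0,0,0,0,0,-0.01,0,0,0,0,0,-0.01,0,0,0,0,0,-0.01,0,0,0,0,0,-0.01,0,0,0]}}

```text
time: 46.77
tool_pos: [0.5864, 0.0401, 0.0742]
tool_rot: [3.14, 0.0, 1.706]
contact_force: [-1.8, 1.3, 5.1]
opening: 0.0576
```

>>> {"fn": "jog_arm", "kwargs": {"deltas": [0,0,0,0,0,0,0,0,0,0,0,0,0,0,0,0,0,0,0,0,0,0,0,0,0,0,0,0,0,0], "claw": 0.85}}

```text
time: 47.18
tool_pos: [0.586, 0.04, 0.0731]
tool_rot: [-3.142, 0.0, 1.706]
contact_force: [-0.6, -0.3, 0.7]
opening: 0.0776
```

>>> {"fn": "jog_arm", "kwargs": {"deltas": [0,0,0,0,0,0,0,0,0.2,0,0,0,0,0,0.5,0,0,0,0,0,0.8,0,0,0,0,0,1,0,0,0]}}

```text
time: 47.6
tool_pos: [0.5868, 0.04, 0.176]
tool_rot: [3.139, 0.001, 1.706]
contact_force: [0.8, -1.1, -0.2]
opening: 0.0776
```

>>> {"fn": "jog_arm", "kwargs": {"deltas": [0,0,0.3,0,0,0,-0.1,-0.3,0.6,0,0,0,-0.2,-0.6,0.9,0,0,0,-0.3,-0.9,1,0,0,0,-0.4,-1,1,0,0,-0.086]}}

```text
time: 48.02
tool_pos: [0.5469, -0.0638, 0.277]
tool_rot: [3.135, 0.004, 1.581]
contact_force: [0.5, -0.0, -0.6]
opening: 0.0781
```

>>> {"fn": "jog_arm", "kwargs": {"deltas": [0,-0.3,0.3,0,0,0,0,-0.41,0.45,0,0,0,0,-0.41,0.45,0,0,0,0,-0.41,0.45,0,0,-0.0,0,-0.41,0.45,0,0,0]}}

```text
time: 48.43
tool_pos: [0.5457, -0.1004, 0.3172]
tool_rot: [-3.14, -0.001, 1.581]
contact_force: [-0.4, -0.9, 1.0]
opening: 0.0781
```

Run:
```python
from h import *
w,p=snap('wrist','w13'); a,q=snap('scene','s13'); b,r=snap('side','d13'); print(robot.observe()['time'],robot.observe()['tool_pos'],robot.observe()['tool_rot'])
# before/after comparison, same fixed cameras
B0=cv2.imread('pics/side0.png');A0=cv2.imread('pics/scene0.png')
def c(i,y,x,h,w_): return cv2.resize(i[y:y+h,x:x+w_],(400,300),interpolation=2)
o=np.vstack([np.hstack([c(A0,160,185,120,160),c(a[...,::-1],160,185,120,160)]),np.hstack([c(B0,140,240,120,160),c(b[...,::-1],140,240,120,160)])])
cv2.imwrite('pics/m13.png',o)
```

```text
48.5833 [ 0.54574464 -0.09998817  0.31710718] [-3.13964329e+00 -8.06676419e-04  1.58216576e+00]
```

The picture limit is reached, so I'll check numerically: template-match each thing between the first and the latest fixed views.

Run:
```python
from h import *
ob=dict(can=(.603,-.087,.12,.02),bottle=(.531,-.034,.12,.02),canister=(.586,.04,.115,.02),pot=(.5154,.0359,.03,.01),tin=(.5353,-.1039,.027,.01),reg=(.62,-.335,.03,.02))
for k0,k1 in(('scene0','s13'),('side0','d13')):
    A=cv2.imread(f'pics/{k0}.png');B=cv2.imread(f'pics/{k1}.png');p=dict(np.load(f'pics/{k0}.npz'))
    for n,(x,y,z,_) in ob.items():
        u,v=map(int,np.round(proj(p,(x,y,z)))); r=14
        m=cv2.matchTemplate(B[v-r-15:v+r+15,u-r-15:u+r+15],A[v-r:v+r,u-r:u+r],cv2.TM_CCOEFF_NORMED);_,s,_,l=cv2.minMaxLoc(m)
        d=ray(p,u+l[0]-15,v+l[1]-15,z)-ray(p,u,v,z); print(k0,n,'px',l[0]-15,l[1]-15,'score',round(s,2),'mm',(d[:2]*1000).round(1))
```

```text
scene0 can px 2 0 score 0.9 mm [-2.4  2.9]
scene0 bottle px 1 1 score 0.97 mm [1.  3.3]
scene0 canister px 2 1 score 0.98 mm [-0.4  4.4]
scene0 pot px 1 0 score 0.9 mm [-1.3  1.6]
scene0 tin px 2 -1 score 0.75 mm [-4.9  1.3]
scene0 reg px 0 0 score 0.86 mm [0. 0.]
side0 can px -2 -1 score 0.88 mm [0.2 4.7]
side0 bottle px -2 -1 score 0.96 mm [0.  4.8]
side0 canister px -2 -1 score 0.99 mm [0.2 5.4]
side0 pot px 0 0 score 0.97 mm [0. 0.]
side0 tin px 0 0 score 0.85 mm [0. 0.]
side0 reg px 0 0 score 0.56 mm [0. 0.]
```

Run:
```python
from h import *
p=dict(np.load('pics/s9.npz'));A=cv2.imread('pics/s9.png');B=cv2.imread('pics/s13.png')
print('gauge diff',np.abs(A[125:165,165:205].astype(int)-B[125:165,165:205]).mean())
print(robot.hand_in(),robot.observe()['time'])
```

```text
gauge diff 16.936458333333334
the job is handed in; nothing more can be done
the job is handed in; nothing more can be done
```

I moved the canister, bottle and can to the side mat, laid the gauge dial up in the job tray's empty compartment, and stood each container back in its place. I handed the job in after about 49 s on the robot's clock. The hand-in gives no verdict, so whether it passed is not confirmed.

**Containers:** compared with the first pictures, all three are back within about 5 mm of where they started (the limit is 15 mm). All three shifted the same way, about 3–5 mm to +y. I saw the can and bottle upright after placing. For the canister I have only a good picture match (0.98–0.99), because I had reached the 16-picture viewing limit.

**Gauge:** it showed dial up in the middle of the compartment, about 1–2 mm from where I aimed. The compartment centre itself came out within a few mm across the views.

**Tin, pot and regulator:** these measured 0–5 mm of movement (limit 20 mm). The tin and regulator are the less certain ones: the tin read 5 mm in one view and 0 in the other, and both had weaker matches (0.56–0.86).

**Checks that did not fit cleanly:**
- The last comparison of the gauge area differed noticeably between pictures (mean 17 grey levels). I put this down to the arm's shadow and did not look into it, and nothing was moved there after the gauge was placed.
- Setting the can back down touched about 2 mm early, with a brief force of 25 N on the wrist, so I set the other two down slightly higher.

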